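# Earbud case out from behind the bottles and onto the charger

### The arm

A 6-joint arm with a two-finger parallel gripper is mounted at the origin on the work surface. World frame = base frame: x ahead of the robot, y to its left, z up, the work surface at z = 0. Lengths are in m, angles in rad, forces in N, time in s.
With the tool pointing down it reaches from about 0.425 to 0.95 m from the base axis. Payload 3.5 kg.
Tool frame: the origin (TCP) lies at the very end of the fingers, on their centre line; the grasp point (between the pads) lies 19 mm behind it; z points along the fingers, y is the line along which they close (so a half turn about z gives the same grasp; the last joint's range is limited). The gripper opens to 85 mm and grips with 20 to 120 N. Pads are 22 mm wide; open, the fingers measure 114 mm over their backs; the gripper's body (76 mm by 85 mm) begins 54 mm behind the grasp point. The pads swing forward as they close: fully open they stand 13 mm farther back than shut.
Start: joints at [1.165, 0.286, 1.577, -0, 1.279, -0.15], TCP at [0.171, 0.653, 0.231] pointing down, gripper open.
Joint ranges: [-2.77, 2.77], [-0.9, 2.22], [0.21, 2.48], [-1.53, 4.67], [0.24, 2.81], [-2.84, 2.84]. Speed limits (rad/s): [2.79, 2.79, 3.14, 3.14, 3.14, 3.14].

### API

Orientations are given as a unit quaternion [x, y, z, w].
In Python, from plant import get_state, read_camera, sign_off, recognise gives the robot as it stands.
- The arm moves only by the tool arm_command, never from a script. Its argument "steps" is a list of rows, each an object with "translation": the shift along the tool's x, y, z scaled (see below), a list of three; "twist": the turn, a rotation vector about the tool's x, y, z scaled (see below), a list of three; "fingers": the opening, from -1 (shut) to 1 (fully open). In form: [{"translation": [x, y, z], "twist": [rx, ry, rz], "fingers": fingers}, ...]. A call has 1 to 5 rows; each row is the pose to reach, as a shift and turn from the pose commanded when the call began, along the tool's axes at that moment; what a row does not reach only later rows make up. The controller multiplies each number of a shift by 75 cm and each number of a turn by 60 degrees. A row lasts 1/8 s, in which the tool goes at most 62.5 mm and 10.7 degrees, less where a joint would pass 70% of its speed; a pose out of reach is approached as far as the arm can. A call with a number of a shift or a turn outside -1 to 1 is refused whole. A call with a gripper value outside its range is refused whole. The fingers move at their own pace and stop on an object; "grip_force" is the grip in N (left out, the last holds). Time passes only in rows, so rows that repeat a pose let the fingers close. It gives the time, the measured TCP pose, the force, the opening and the grip force at its end, in the units of the state.
- get_state(): the state, without advancing time (a new reading comes with each control period).
- read_camera(name): name is "scene" or "top" or "wrist"; returns a dict with "pixels" (480x640x3 uint8, red, green, blue), "K" (3x3 intrinsics, pixels), "R" (3x3) and "t" (3): a world point X has camera coordinates R X + t; the wrist camera has in their place "T_tool_cam" (4x4, takes a point from camera to tool coordinates, whose origin is the TCP and whose axes are the flange's). Camera axes: x right, y down, z forward; pixel columns grow to the right and rows downward; lengths in m; the calibration is good to about 2 mm. The wrist camera is an equidistant fisheye: a pixel r from the principal point sees the ray r / f radians off the axis. A picture is of the moment at which its call begins: read the wrist's pose just before it. There is no depth.
- sign_off(): hands the job in; it is judged then, once.
Trained networks look in a picture, given as the dict that the camera call returned (one of the last four; its "shot" number tells which), for a name from the list of things; names that differ only in an ending like _2 or _b are one class to them, and where a whole thing is asked for, a point or a joint stands for the part that bears it (a point fixed in the world has none). Each returns a list of dicts, best first, with "conf" (0 to 1); they miss things now and then, are a little off and sometimes report something else, mostly with a low value. They report only what shows in the picture. A call takes as long as a camera call. They do not tell look-alikes from the thing itself.
- recognise(picture, query): "point" ([row, column] in pixels, amid what is visible of it).
The state is a dict: "time": time; "qpos": joint angles; "dq": joint speeds; "joint_efforts": joint torques, N m; "eef_pos": TCP position; "tcp_rot": TCP orientation; "contact_force": force on the tool from outside, world axes, zero at the start; "wrist_torque": the same for the moment, N m; "opening": opening from 0.0 (shut) to 1.0 (fully open); "finger_force": force on a finger pad.
Only numpy, scipy, OpenCV 4.12 (cv2) and the standard library are available. Lean on these libraries where they do the work, as an engineer would, in place of code of your own. Each camera call takes 0.05 s, during which the arm holds its last target. There are 200 camera calls.

### The job

The white earbud case is boxed in at the back of the desk organiser by the flask, the milk bottle and the vitamin jar: first stand all three aside, upright, on the blue mat. Then take the case out and lay it flat on the round charger, in its middle, and after that stand the flask, bottle and jar back in the organiser, each in the very compartment it came from (the arrangement differs every time). Do not knock anything over, and leave the eraser, the sharpener and the sticky notes where they are.

Things in the scene. Friction and masses are not known exactly. Their poses are not given: they have to be found in the camera images.
- flask: Slim sage-green vacuum flask standing upright, 190 mm tall, 0.3 to 0.6 kg. Body 62 mm diameter up to 142 mm, then a lid of 50 mm diameter from 152 to 190 mm high: grip it by the lid. Origin: centre of its underside, z up its axis.
- bottle: Cream milk bottle standing upright, 150 mm tall, about 0.3 kg. Body 60 mm diameter up to 98 mm, shoulder narrowing to a 34 mm neck at 118 mm, blue screw cap of 40 mm diameter from 124 to 150 mm high: grip it by the cap. Origin: centre of its underside, z up its axis.
- jar: Amber vitamin jar with a paper label and a red lid, standing upright, 108 mm tall, about 0.2 kg. Body 57 mm diameter, red lid 60 mm diameter from 84 to 108 mm high: grip it by the lid. Origin: centre of its underside, z up its axis.
- case: White earbud case lying flat, a rounded box 46 mm (its x) by 60 mm (its y) by 22 mm high, 50 g. At the start it lies in the organiser's case bay, its x and y nearly along the organiser's; the bay leaves room for fingers only at its two y ends, so grip it across the 60 mm. Origin: centre of its underside.
- organiser: Grey fixed desk organiser, 133 mm (x) by 284 mm (y); walls 3 mm thick, 20 mm high; floor 3 mm. Origin: centre of underside; +x is its back. In mm from the origin: three 76 mm square bays for flask, bottle, jar (any arrangement), front centred (-25.5, 0), left (25.5, 101), right (25.5, -101); case bay 48 (x) by 120 (y) centred (39.5, 0); low troughs at (-39.5, +-90).
- mat: Blue fabric desk mat, 320 mm (its x) by 150 mm (its y), 4 mm thick, fixed, on one side of the organiser (left or right); the place to stand things aside. It holds three in a row along its x. Origin: centre of its underside.
- charger: Round black wireless charging pad with an aluminium rim and a small white cross in the middle of its flat top, 100 mm diameter, 9 mm thick, fixed, on the other side of the organiser from the mat. Origin: centre of its underside.
- eraser: White eraser in a blue sleeve, 22 by 50 by 12 mm, lying loose in the organiser's left front trough. To be left alone. Origin: centre of its underside.
- sharpener: Orange pencil sharpener, 26 by 36 by 18 mm, lying loose in the organiser's right front trough. To be left alone. Origin: centre of its underside.
- notes: Block of pink sticky notes, 76 by 76 by 26 mm, lying loose on the desk behind the organiser. To be left alone. Origin: centre of its underside.
Mind the look-alikes: they are no part of the job. What is shaped like the bottle but pink or yellow is not meant.

How it is judged:
On the way, in this order (a step that is already met when the one before it is completed fails the run):
1. the flask, the bottle and the jar all stand upright on the blue mat, released, with the case not yet fetched (x of flask in the frame of mat between -0.15 and 0.15 m and y of flask in the frame of mat between -0.07 and 0.07 m and z of each of flask, bottle, jar in the frame of mat below 0.008 m and angle between each of flask, bottle, jar's own z axis and vertical below 0.1 rad and contact force between the fingers and flask below 0.2 N and linear speed of each of flask, bottle, jar below 0.03 m/s and angular speed of each of flask, bottle, jar below 0.3 rad/s and x of bottle in the frame of mat between -0.15 and 0.15 m and y of bottle in the frame of mat between -0.07 and 0.07 m and contact force between the fingers and bottle below 0.2 N and x of jar in the frame of mat between -0.15 and 0.15 m and y of jar in the frame of mat between -0.07 and 0.07 m and contact force between the fingers and jar below 0.2 N and distance of case from where it was at the start of the episode below 0.03 m), for 0.2 s.
2. the case lies flat in the middle of the charger, released, while the flask, the bottle and the jar still stand on the mat (horizontal distance between case and charger below 0.012 m and z of case in the frame of charger between 0.005 and 0.013 m and angle between each of case, flask, bottle, jar's own z axis and vertical below 0.1 rad and contact force between the fingers and case below 0.2 N and linear speed of each of case, flask, bottle, jar below 0.03 m/s and angular speed of each of case, flask, bottle, jar below 0.3 rad/s and x of flask in the frame of mat between -0.15 and 0.15 m and y of flask in the frame of mat between -0.07 and 0.07 m and z of each of flask, bottle, jar in the frame of mat below 0.008 m and contact force between the fingers and flask below 0.2 N and x of bottle in the frame of mat between -0.15 and 0.15 m and y of bottle in the frame of mat between -0.07 and 0.07 m and contact force between the fingers and bottle below 0.2 N and x of jar in the frame of mat between -0.15 and 0.15 m and y of jar in the frame of mat between -0.07 and 0.07 m and contact force between the fingers and jar below 0.2 N), for 0.2 s.
At the end, for the whole second after the job is handed in: The flask, the bottle and the jar each stand upright (within 0.1 rad) in the organiser bay they came from, within 15 mm of where they stood at the start; the case lies flat on the charger, its middle within 12 mm of the charger's middle; all released and at rest (distance of each of flask, bottle, jar from where it was at the start of the episode below 0.015 m and angle between each of flask, bottle, jar, case's own z axis and vertical below 0.1 rad and linear speed of each of flask, bottle, jar, case below 0.03 m/s and angular speed of each of flask, bottle, jar, case below 0.3 rad/s and horizontal distance between case and charger below 0.012 m and z of case in the frame of charger between 0.005 and 0.013 m and contact force between the fingers and case below 0.2 N); the robot touches nothing.
It fails at once if the flask, the bottle or the jar is knocked over (angle between any of flask, bottle, jar's own z axis and vertical above 0.6 rad).
It fails at once if the eraser, the sharpener or the sticky notes are moved by more than 20 mm (distance of any of eraser, sharpener, notes from where it was at the start of the episode above 0.02 m).
It also fails if it takes over 141 s, if anything falls off the work surface, if the arm or the gripper's body presses on something with over 40 N, if the wrist force passes 120 N, or if a joint passes its speed limit or range.

## Working session

There is one attempt and no reset: what is moved stays moved. The work goes in short steps, Python scripts to look and compute and a tool call to move; the robot and the scene stay as the last step left them, time stands still between calls to the robot, and variables do not carry over. Pictures are saved under pics/ and viewed, at most 14 in all, crops included, and the job is handed in when it is done.

Besides the shell and the picture viewer there is one more tool, called after "Request:" in YAML: its name, and indented under it one key for each argument. arm_command: Moves the arm, as the interface text tells. Shifts and turns lie within -1 to 1; 1 stands for 75 cm of shift or 60 degrees of turn. Its arguments: {"type":"object","properties":{"steps":{"type":"array"},"grip_force":{"type":"number"}},"required":["steps"]}

```bash
mkdir -p pics; ls
python3 - <<'E'
from plant import get_state, read_camera, recognise
import cv2, numpy as np, pickle
s=get_state(); print(s)
for n in ("top","scene"):
    p=read_camera(n); cv2.imwrite(f"pics/{n}0.png",p["pixels"][:,:,::-1]); pickle.dump(p,open(f"{n}0.pkl","wb"))
    print(n,p["K"].tolist(),np.round(p["R"],4).tolist(),p["t"].tolist())
    for q in ["flask","bottle","jar","case","organiser","mat","charger","eraser","sharpener","notes"]:
        print(q,[(np.round(d["point"]).tolist(),round(d["conf"],2)) for d in recognise(p,q)][:4])
E
```

```text
pics
{'time': 0.0, 'qpos': array([ 1.16500197e+00,  2.87196780e-01,  1.57817859e+00, -4.54029851e-05,
        1.27859034e+00, -1.49993135e-01]), 'dq': array([-5.46904626e-04, -1.89376797e-03, -2.84205006e-04, -7.33522427e-05,
       -2.19609336e-05,  2.41355302e-04]), 'joint_efforts': array([-9.02037991e-04, -4.05973184e+01, -2.92632347e+01, -1.71368324e-04,
        5.79935586e-03, -3.41493660e-06]), 'eef_pos': array([0.17050406, 0.65243133, 0.22992557]), 'tcp_rot': array([ 1.27545581e-01,  9.91832000e-01, -1.14696698e-03, -3.04602936e-04]), 'contact_force': array([-0.26796492,  0.20920153, -0.23593986]), 'wrist_torque': array([ 0.01938327, -0.02249746, -0.02761067]), 'finger_force': 0.0, 'opening': 0.9952639281008483}
top [[524.3335706192514, 0.0, 318.010374342534], [0.0, 524.3335706192514, 243.744697569996], [0.0, 0.0, 1.0]] [[0.0329, -0.9994, 0.0047], [-0.9782, -0.0332, -0.2048], [0.2048, 0.0021, -0.9788]] [-0.01019751771317949, 0.5746318412001306, 0.8141856056150903]
flask [([232.0, 280.0], 0.2)]
bottle [([231.0, 280.0], 0.82), ([201.0, 164.0], 0.75), ([165.0, 239.0], 0.74), ([35
[... 173 characters left out ...]
)]
eraser []
sharpener [([300.0, 372.0], 0.54)]
notes [([138.0, 325.0], 0.82)]
scene [[511.9972981129148, 0.0, 321.2395270952488], [0.0, 511.9972981129148, 240.4801182629313], [0.0, 0.0, 1.0]] [[0.6901, 0.7236, 0.0117], [0.481, -0.4465, -0.7545], [-0.5408, 0.5263, -0.6562]] [-0.42479952963241435, -0.2585080145249581, 1.356384799030126]
flask [([202.0, 282.0], 0.87)]
bottle [([213.0, 337.0], 0.9), ([171.0, 425.0], 0.9), ([222.0, 409.0], 0.85), ([187.0, 244.0], 0.63)]
jar [([248.0, 248.0], 0.74)]
case [([251.0, 300.0], 0.97)]
organiser [([252.0, 283.0], 0.61)]
mat [([316.0, 157.0], 0.59)]
charger [([178.0, 384.0], 0.8)]
eraser [([220.0, 316.0], 0.5)]
sharpener []
notes [([302.0, 392.0], 0.95)]
```

View pics/top0.png

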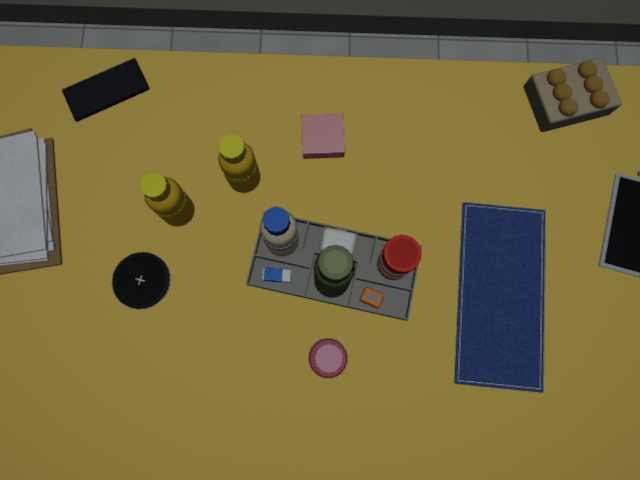

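View pics/scene0.png

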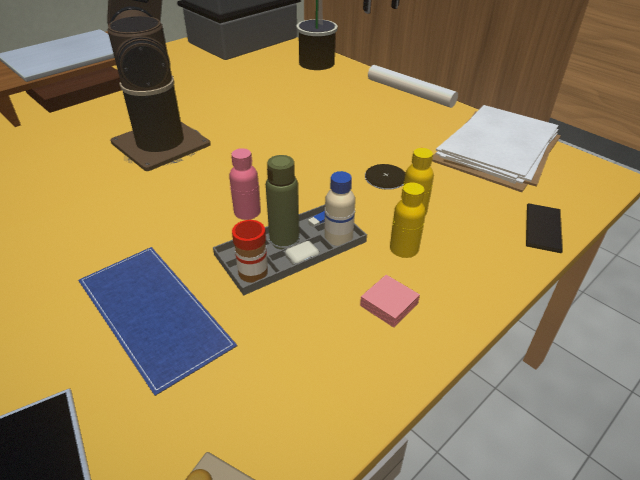

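Top view: cream bottle with blue cap at (222,277) in the left bay, flask at (264,336) in front, jar at (255,400) in the right bay, charger at (281,141), mat at (298,500). Bottle candidates: yellow (148,232), yellow (185,155), pink (358,328), cream/blue cap (222,277). The cream one in the organiser fits the description. I'll measure and confirm it in a crop.

```bash
cat > h.py <<'E'
import numpy as np, cv2, pickle
from scipy.optimize import minimize
from scipy.spatial.transform import Rotation as Ro
def back(p,uv,z):
    uv=np.atleast_2d(np.asarray(uv,float)); d=np.c_[uv,np.ones(len(uv))]@np.linalg.inv(p["K"]).T@p["R"]
    C=-p["R"].T@p["t"]; return (C+d*((z-C[2])/d[:,2])[:,None])[:,:2]
def proj(p,X):
    c=np.atleast_2d(X)@p["R"].T+p["t"]; q=c@p["K"].T; return q[:,:2]/q[:,2:]
a=np.linspace(0,2*np.pi,40)
def circ(x,y,z,r): return np.c_[x+r*np.cos(a),y+r*np.sin(a),np.full(40,z)]
def hull(p,x,y,r,z0,z1): return cv2.convexHull(proj(p,np.r_[circ(x,y,z0,r),circ(x,y,z1,r)]).astype(np.float32))
def cen(c): m=cv2.moments(c); return np.array([m["m10"]/m["m00"],m["m01"]/m["m00"]])
def blob(mask,near=None):
    cs=cv2.findContours(mask.astype(np.uint8),cv2.RETR_EXTERNAL,cv2.CHAIN_APPROX_NONE)[0]
    if near is not None: cs=[c for c in cs if cv2.contourArea(c)>30 and np.hypot(*(cen(c)-near))<25]
    return max(cs,key=cv2.contourArea)
E
python3 - <<'E'
from h import *
P={n:pickle.load(open(n+"0.pkl","rb")) for n in("top","scene")}
H={n:cv2.cvtColor(P[n]["pixels"],cv2.COLOR_RGB2HSV).astype(int) for n in P}
def rng(n,h0,h1,s0,v0=0,v1=255):
    h,s,v=np.moveaxis(H[n],2,0); return ((h>=h0)&(h<=h1) if h0<=h1 else (h>=h0)|(h<=h1))&(s>=s0)&(v>=v0)&(v<=v1)
for n in P: print(n,-P[n]["R"].T@P[n]["t"])
def cols(n,pts): return [H[n][r,c].tolist() for r,c in pts]
print("hsv top cap,red,flask,mat,charger,org", cols("top",[(220,277),(252,402),(262,336),(300,500),(270,130),(300,345),(290,260)]))
print("scene cap,red,flask", cols("scene",[(182,341),(232,249),(210,282)]))
# lids by centroid
for nm,hs,near,r,z0,z1 in(("bottle",(100,125,120,60),{"top":(277,222),"scene":(341,183)},.02,.127,.153),("jar",(172,6,150,60),{"top":(401,255),"scene":(249,235)},.03,.087,.111)):
    c={}
    for n in P:
        b=blob(rng(n,*hs),near[n]); c[n]=cen(b); print(nm,n,c[n],cv2.contourArea(b))
    for ns in(["top"],["scene"],["top","scene"]):
        f=lambda x:sum(np.sum((cen(hull(P[n],x[0],x[1],r,z0,z1))-c[n])**2) for n in ns)
        o=minimize(f,back(P["top"],c["top"],z1)[0],method="Nelder-Mead",options=dict(xatol=1e-5)); print(nm,ns,o.x.round(4),o.fun)
b=blob(rng("top",100,125,120,30),(500,297)); w=back(P["top"],b[:,0],.004)
print("mat",cv2.minAreaRect((w*1000).astype(np.float32)))
for n,(u,v) in(("top",(141,280)),("scene",(386,176))):
    m=H[n][...,2]<70 if n=="top" else H[n][...,2]<90
    b=blob(m,(u,v)); w=back(P[n],b[:,0],.008); print("charger",n,cv2.fitEllipse((w*1000).astype(np.float32)))
im=P["top"]["pixels"][190:330,230:430,::-1]; cv2.imwrite("pics/crop0.png",cv2.resize(im,None,fx=4,fy=4,interpolation=cv2.INTER_CUBIC))
E
```

```text
top [0.39569021 0.00716481 0.91464849]
scene [ 1.15096707 -0.52191009  0.699961  ]
hsv top cap,red,flask,mat,charger,org [[109, 180, 130], [1, 193, 116], [39, 68, 102], [111, 156, 88], [105, 32, 16], [60, 6, 92], [24, 145, 142]]
scene cap,red,flask [[111, 165, 162], [3, 219, 148], [30, 89, 69]]
bottle top [275.80703552 219.48804645] 488.0
bottle scene [340.69346195 177.05359057] 155.5
bottle ['top'] [0.593  0.0742] 1.657139039535839e-06
bottle ['scene'] [0.5792 0.0847] 2.1500747978215024e-06
bottle ['top', 'scene'] [0.5902 0.0755] 22.245215226485644
jar top [401.78579339 253.42350894] 1053.5
jar scene [248.56959826 234.46080347] 767.5
jar ['top'] [ 0.555  -0.1239] 1.5946698236428218e-06
jar ['scene'] [ 0.5539 -0.1244] 4.033965140215085e-06
jar ['top', 'scene'] [ 0.5546 -0.1242] 0.21979450755468471
mat ((508.37847900390625, -312.32843017578125), (146.98727416992188, 316.5022888183594), 86.1495590209961)
charger top ((510.9598693847656, 315.1083679199219), (97.5498275756836, 98.35953521728516), 162.3833770751953)
charger scene ((512.4004516601562, 311.9874267578125), (95.48369598388672, 100.27822875976562), 30.225133895874023)
```

View pics/crop0.png

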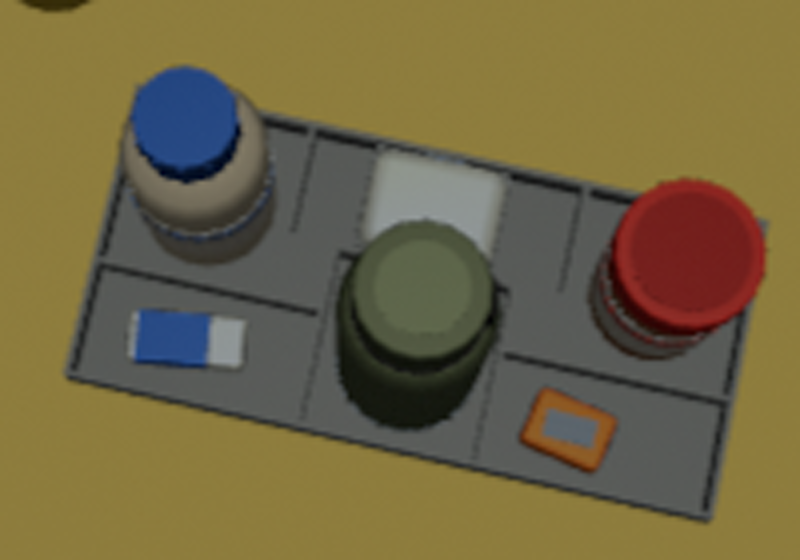

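The crop confirms the cream, blue-capped bottle (crop 185,120) as the one meant, with flask lid at (423,290) and red lid at (688,255). Next: organiser corners (68,376), (712,520), (765,222), (137,90) and the refined lids.

Run:
```python
from h import *
P={n:pickle.load(open(n+"0.pkl","rb")) for n in("top","scene")}
H={n:cv2.cvtColor(P[n]["pixels"],cv2.COLOR_RGB2HSV).astype(int) for n in P}
px=np.array([(68,376),(712,520),(765,222),(137,90)])/4+np.array([230,190])-.4
w=back(P["top"],px,.02); loc=np.array([(-.0665,.142),(-.0665,-.142),(.0665,-.142),(.0665,.142)])
A=w-w.mean(0);U,S,V=np.linalg.svd(loc.T@A);R=(U@V).T; c=w.mean(0)-R@loc.mean(0)
th=np.arctan2(R[1,0],R[0,0]); print("org",c.round(4),th,"res",(w-(loc@R.T+c)).round(4).tolist())
for n,l in(("front",(-.0255,0)),("left",(.0255,.101)),("right",(.0255,-.101)),("case",(.0395,0))): print(n,(R@l+c).round(4))
print("flask top disc",back(P["top"],[np.array([423,290])/4+[230,190]-np.array([.4,.4])],.193))
# case white blob
h,s,v=np.moveaxis(H["top"],2,0)
h2,s2,v2=np.moveaxis(H["scene"],2,0)
m=(s2<60)&(v2>150); b=blob(m,(302,252)); W=back(P["scene"],b[:,0],.022); print("case scene",cv2.minAreaRect((W*1000).astype(np.float32)))
m=(h2>=100)&(h2<=125)&(s2>100)&(v2>25); b=blob(m,(341,182)); print(cv2.boundingRect(b),cen(b))
o=minimize(lambda x:np.sum((cen(hull(P["scene"],x[0],x[1],.02,.127,.153))-cen(b))**2),(.59,.075),method="Nelder-Mead",options=dict(xatol=1e-5));print("bottle scene",o.x)
# flask by silhouette IoU
for n,near in(("top",(335,270)),("scene",(283,203))):
    hh,ss,vv=np.moveaxis(H[n],2,0); m=(hh>=25)&(hh<=60)&(ss>45)&(vv<125)&(vv>12)
    if n=="scene": m[:,:262]=0
    b=blob(m,near); M=np.zeros((480,640),np.uint8); cv2.drawContours(M,[b],-1,1,-1); print(n,cv2.boundingRect(b))
    def f(x):
        Q=np.zeros((480*4,640*4),np.uint8)
        for r,z0,z1 in((.031,.02,.145),(.025,.155,.193)): cv2.fillConvexPoly(Q,np.round(hull(P[n],x[0],x[1],r,z0,z1)*4+1.5).astype(int),1)
        Mb=cv2.resize(M,None,fx=4,fy=4,interpolation=cv2.INTER_NEAREST)
        return -(Q&Mb).sum()/(Q|Mb).sum()
    o=minimize(f,(.529,-.03),method="Nelder-Mead",options=dict(initial_simplex=[(.529,-.03),(.54,-.03),(.529,-.02)],xatol=1e-4)); print("flask",n,o.x,o.fun)
```

```text
org [ 0.5473 -0.0203] -0.1817733236805591 res [[0.0014, -0.0021], [0.0007, 0.0011], [-0.0004, 0.0018], [-0.0017, -0.0008]]
front [ 0.5222 -0.0157]
left [0.5906 0.0744]
right [ 0.5541 -0.1243]
case [ 0.5861 -0.0275]
flask top disc [[ 0.52136664 -0.01633076]]
case scene ((589.3929443359375, -28.570335388183594), (57.963417053222656, 45.15100860595703), 79.35340118408203)
(331, 172, 20, 22) [340.46718147 180.73101673]
bottle scene [0.58771566 0.07547909]
top (314, 246, 41, 51)
flask top [ 0.57575 -0.08   ] 0.0
scene (266, 155, 34, 91)
flask scene [ 0.544125 -0.115   ] 0.0<stdin>:25: RuntimeWarning: overflow encountered in scalar negative
```

Request:
arm_command:
  steps:
    - {"translation": [-0.056,-0.062,-0.013],"twist": [0,0,-0.12],"fingers": 1}
    - {"translation": [-0.11,-0.124,-0.027],"twist": [0,0,-0.2443],"fingers": 1}
    - {"translation": [-0.17,-0.186,-0.027],"twist": [0,0,-0.2443],"fingers": 1}
    - {"translation": [-0.225,-0.247,-0.027],"twist": [0,0,-0.2443],"fingers": 1}
    - {"translation": [-0.28,-0.308,-0.027],"twist": [0,0,-0.2443],"fingers": 1}
  grip_force: 60

```text
time: 1.72
eef_pos: [0.3155, 0.3759, 0.2519]
tcp_rot: [-0.0, 1.0, 0.0, 0.001]
contact_force: [0.2, 0.4, -0.5]
opening: 1.001
finger_force: 0.0
```

Request:
arm_command:
  steps:
    - {"translation": [-0.038,-0.072,0],"twist": [0,0,0],"fingers": 1}
    - {"translation": [-0.076,-0.144,0],"twist": [0,0,0],"fingers": 1}
    - {"translation": [-0.114,-0.216,0],"twist": [0,0,0],"fingers": 1}
    - {"translation": [-0.152,-0.288,0],"twist": [0,0,0],"fingers": 1}
    - {"translation": [-0.19,-0.36,0],"twist": [0,0,0],"fingers": 1}

```text
time: 2.35
eef_pos: [0.4581, 0.1057, 0.2521]
tcp_rot: [0.0, 1.0, 0.0, 0.001]
contact_force: [0.9, 1.5, 1.1]
opening: 1.001
finger_force: 0.0
```

Request:
arm_command:
  steps:
    - {"translation": [-0.04,-0.075,0],"twist": [0,0,0],"fingers": 1}
    - {"translation": [-0.07,-0.135,0],"twist": [0,0,0],"fingers": 1}
    - {"translation": [-0.0843,-0.162,0],"twist": [0,0,0],"fingers": 1}
    - {"translation": [-0.0843,-0.162,0],"twist": [0,0,0],"fingers": 1}

```text
time: 2.85
eef_pos: [0.5208, -0.0146, 0.2515]
tcp_rot: [0.001, 1.0, 0.0, -0.0]
contact_force: [0.1, 0.4, -0.4]
opening: 1.001
finger_force: 0.0
```

Run:
```python
from plant import get_state, read_camera
from h import *
s=get_state(); p=read_camera("wrist"); pickle.dump((s,p),open("w1.pkl","wb"))
im=p["pixels"][:,:,::-1].copy(); T=p["T_tool_cam"]; K=p["K"]; Rw=Ro.from_quat(s["tcp_rot"])
def pw(X):
    t=Rw.inv().apply(np.atleast_2d(X)-s["eef_pos"]); c=(t-T[:3,3])@T[:3,:3]
    r=np.hypot(c[:,0],c[:,1]); th=np.arctan2(r,c[:,2]); return K[:2,2]+np.c_[c[:,0]/r,c[:,1]/r]*(th*K[0,0])[:,None]
for x,y,z,r in((.5215,-.016,.193,.025),(.5905,.0748,.153,.02),(.5545,-.124,.111,.03)):
    cv2.polylines(im,[np.round(pw(circ(x,y,z,r))).astype(int)],True,(255,0,255),1)
cv2.imwrite("pics/w1.png",im); print(T.round(3).tolist())
```

```text
[[0.0, -0.961, -0.276, 0.07], [1.0, 0.0, 0.0, 0.001], [-0.0, -0.276, 0.961, -0.143], [0.0, 0.0, 0.0, 1.0]]
```

View pics/w1.png

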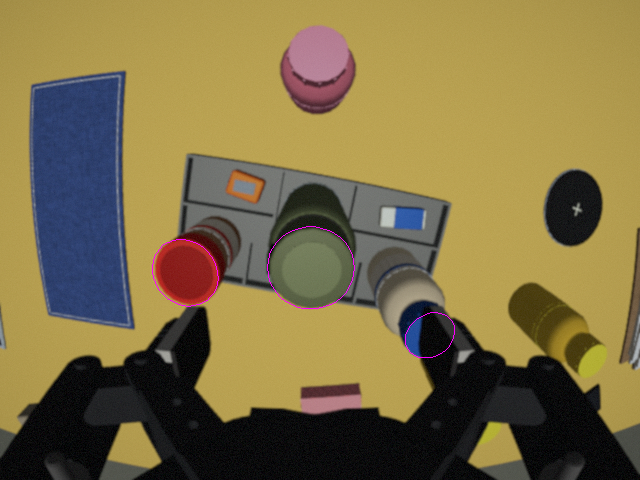

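Wrist view: predicted rings lie on the flask lid (312,268) and red lid (187,272); the bottle cap (about 425,330) is half hidden by the finger. Descend.

Request:
arm_command:
  steps:
    - {"translation": [-0.001,-0.0015,0.045],"twist": [0,0,0],"fingers": 1}
    - {"translation": [-0.001,-0.0015,0.09],"twist": [0,0,0],"fingers": 1}
    - {"translation": [-0.001,-0.0015,0.125],"twist": [0,0,0],"fingers": 1}
    - {"translation": [-0.001,-0.0015,0.135],"twist": [0,0,0],"fingers": 1}
    - {"translation": [-0.001,-0.0015,0.135],"twist": [0,0,0],"fingers": 0.3}
  grip_force: 60

```text
time: 3.52
eef_pos: [0.5211, -0.014, 0.1506]
tcp_rot: [-0.001, 1.0, 0.0, -0.0]
contact_force: [0.6, -0.9, 1.2]
opening: 0.818
finger_force: 0.0
```

Request:
arm_command:
  steps:
    - {"translation": [0,0,0],"twist": [0,0,0],"fingers": -1}
    - {"translation": [0,0,0],"twist": [0,0,0],"fingers": -1}
    - {"translation": [0,0,0],"twist": [0,0,0],"fingers": -1}
    - {"translation": [0,0,0],"twist": [0,0,0],"fingers": -1}
    - {"translation": [0,0,0],"twist": [0,0,0],"fingers": -1}
  grip_force: 60

```text
time: 4.15
eef_pos: [0.5227, -0.0154, 0.1524]
tcp_rot: [0.0, 1.0, -0.0, 0.002]
contact_force: [-0.4, -1.0, 6.3]
opening: 0.574
finger_force: 63.2
```

Request:
arm_command:
  steps:
    - {"translation": [0,0,-0.02],"twist": [0,0,0],"fingers": -1}
    - {"translation": [0,0,-0.06],"twist": [0,0,0],"fingers": -1}
    - {"translation": [0,0,-0.11],"twist": [0,0,0],"fingers": -1}
    - {"translation": [0,0,-0.16],"twist": [0,0,0],"fingers": -1}
    - {"translation": [0,0,-0.185],"twist": [0,0,0],"fingers": -1}

```text
time: 4.78
eef_pos: [0.5213, -0.0149, 0.2904]
tcp_rot: [0.0, 1.0, -0.0, 0.001]
contact_force: [-0.5, -0.9, -5.7]
opening: 0.57
finger_force: 63.4
```

Request:
arm_command:
  steps:
    - {"translation": [0.01,-0.025,0],"twist": [0,0,0],"fingers": -1}
    - {"translation": [0.03,-0.075,0],"twist": [0,0,0],"fingers": -1}
    - {"translation": [0.055,-0.14,0],"twist": [0,0,0],"fingers": -1}
    - {"translation": [0.08,-0.205,0],"twist": [0,0,0],"fingers": -1}
    - {"translation": [0.105,-0.27,0],"twist": [0,0,0],"fingers": -1}

```text
time: 5.4
eef_pos: [0.441, -0.2181, 0.2872]
tcp_rot: [-0.0, 1.0, 0.001, -0.001]
contact_force: [0.9, -0.3, -6.0]
opening: 0.57
finger_force: 63.8
```

Request:
arm_command:
  steps:
    - {"translation": [0.02,-0.06,0],"twist": [0,0,0],"fingers": -1}
    - {"translation": [0.035,-0.095,0],"twist": [0,0,0],"fingers": -1}
    - {"translation": [0.045,-0.117,0],"twist": [0,0,0],"fingers": -1}
    - {"translation": [0.045,-0.117,0.01],"twist": [0,0,0],"fingers": -1}
    - {"translation": [0.045,-0.117,0.04],"twist": [0,0,0],"fingers": -1}

```text
time: 6.02
eef_pos: [0.4097, -0.3048, 0.2594]
tcp_rot: [-0.0, 1.0, -0.0, 0.001]
contact_force: [0.7, 0.1, -5.6]
opening: 0.565
finger_force: 64.0
```

Request:
arm_command:
  steps:
    - {"translation": [0,0,0.04],"twist": [0,0,0],"fingers": -1}
    - {"translation": [0,0,0.085],"twist": [0,0,0],"fingers": -1}
    - {"translation": [0,0,0.118],"twist": [0,0,0],"fingers": -1}
    - {"translation": [0,0,0.135],"twist": [0,0,0],"fingers": -1}
    - {"translation": [0,0,0.138],"twist": [0,0,0],"fingers": -1}

```text
time: 6.65
eef_pos: [0.4088, -0.3041, 0.1546]
tcp_rot: [-0.001, 1.0, 0.001, -0.001]
contact_force: [-0.0, -0.1, -4.5]
opening: 0.571
finger_force: 63.9
```

Request:
arm_command:
  steps:
    - {"translation": [0,0,0.002],"twist": [0,0,0],"fingers": -1}
    - {"translation": [0,0,0.003],"twist": [0,0,0],"fingers": -1}
    - {"translation": [0,0,0.004],"twist": [0,0,0],"fingers": -1}
    - {"translation": [0,0,0.004],"twist": [0,0,0],"fingers": -1}

```text
time: 7.15
eef_pos: [0.4092, -0.3057, 0.1534]
tcp_rot: [0.0, 1.0, -0.001, 0.001]
contact_force: [0.3, 0.3, -3.1]
opening: 0.571
finger_force: 64.2
```

Request:
arm_command:
  steps:
    - {"translation": [0,0,0.002],"twist": [0,0,0],"fingers": -1}
    - {"translation": [0,0,0.002],"twist": [0,0,0],"fingers": -1}
    - {"translation": [0,0,0.002],"twist": [0,0,0],"fingers": 0.4}
    - {"translation": [0,0,0.002],"twist": [0,0,0],"fingers": 1}
    - {"translation": [0,0,0.002],"twist": [0,0,0],"fingers": 1}

```text
time: 7.78
eef_pos: [0.4089, -0.3054, 0.151]
tcp_rot: [-0.0, 1.0, -0.0, 0.0]
contact_force: [-0.3, 0.3, 0.1]
opening: 1.002
finger_force: 0.0
```

Request:
arm_command:
  steps:
    - {"translation": [0,0,0.0],"twist": [0,0,0],"fingers": 1}
    - {"translation": [0,0,0.0],"twist": [0,0,0],"fingers": 1}
    - {"translation": [0,0,-0.04],"twist": [0,0,0],"fingers": 1}
    - {"translation": [0,0,-0.085],"twist": [0,0,0],"fingers": 1}
    - {"translation": [0,0,-0.115],"twist": [0,0,0],"fingers": 1}

```text
time: 8.4
eef_pos: [0.4092, -0.3056, 0.2391]
tcp_rot: [-0.0, 1.0, -0.001, 0.001]
contact_force: [0.4, -0.5, 0.2]
opening: 1.003
finger_force: 0.0
```

Request:
arm_command:
  steps:
    - {"translation": [-0.02,0.045,-0.01],"twist": [0,0,0],"fingers": 1}
    - {"translation": [-0.055,0.117,-0.01],"twist": [0,0,0],"fingers": 1}
    - {"translation": [-0.09,0.19,-0.01],"twist": [0,0,0],"fingers": 1}
    - {"translation": [-0.125,0.262,-0.01],"twist": [0,0,0],"fingers": 1}
    - {"translation": [-0.16,0.335,-0.01],"twist": [0,0,0],"fingers": 1}

```text
time: 9.02
eef_pos: [0.5295, -0.0522, 0.245]
tcp_rot: [0.0, 1.0, -0.0, 0.0]
contact_force: [0.9, -1.2, 0.6]
opening: 0.999
finger_force: 0.0
```

Request:
arm_command:
  steps:
    - {"translation": [-0.035,0.073,0],"twist": [0,0,0],"fingers": 1}
    - {"translation": [-0.065,0.138,0],"twist": [0,0,0],"fingers": 1}
    - {"translation": [-0.081,0.172,0],"twist": [0,0,0],"fingers": 1}
    - {"translation": [-0.081,0.172,0],"twist": [0,0,0],"fingers": 1}

```text
time: 9.52
eef_pos: [0.5899, 0.0768, 0.2444]
tcp_rot: [-0.002, 1.0, 0.0, -0.0]
contact_force: [-0.0, -0.3, -0.5]
opening: 1.003
finger_force: 0.0
```

```bash
cat >> h.py <<'E'
def wristfn(s,p):
    T=p["T_tool_cam"]; K=p["K"]; Rw=Ro.from_quat(s["tcp_rot"])
    def pw(X):
        t=Rw.inv().apply(np.atleast_2d(X)-s["eef_pos"]); c=(t-T[:3,3])@T[:3,:3]
        r=np.hypot(c[:,0],c[:,1]); th=np.arctan2(r,c[:,2]); return K[:2,2]+np.c_[c[:,0]/r,c[:,1]/r]*(th*K[0,0])[:,None]
    return pw
def shot(name,rings):
    from plant import get_state, read_camera
    s=get_state(); p=read_camera("wrist"); pickle.dump((s,p),open(name+".pkl","wb"))
    im=p["pixels"][:,:,::-1].copy(); pw=wristfn(s,p)
    for x,y,z,r in rings: cv2.polylines(im,[np.round(pw(circ(x,y,z,r))).astype(int)],True,(255,0,255),1)
    cv2.imwrite(f"pics/{name}.png",im); print(s["time"],s["eef_pos"].round(4))
E
python3 -c "
from h import *
shot('w2',[(.5905,.0748,.153,.02),(.409,-.305,.194,.025),(.5545,-.124,.111,.03),(.5113,.314,.009,.05)])"
```

```text
9.525 [0.5899 0.0768 0.2444]
```

View pics/w2.png

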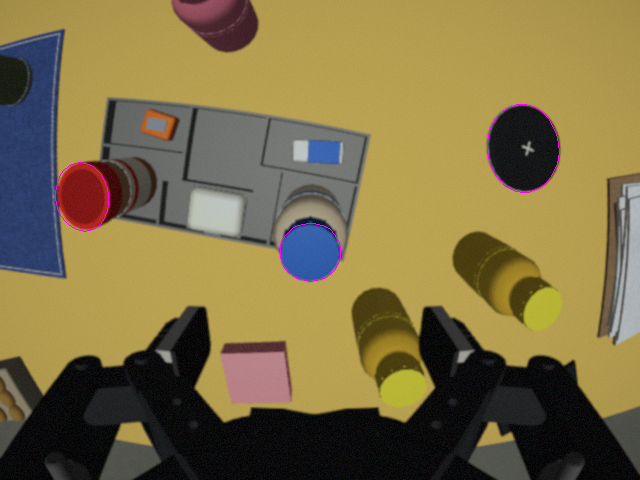

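Rings match the blue cap (311,252), red lid (83,196) and charger (524,148); the flask base shows on the mat.

Request:
arm_command:
  steps:
    - {"translation": [-0.001,-0.0015,0.05],"twist": [0,0,0],"fingers": 1}
    - {"translation": [-0.001,-0.0015,0.1],"twist": [0,0,0],"fingers": 1}
    - {"translation": [-0.001,-0.0015,0.145],"twist": [0,0,0],"fingers": 0.8}
    - {"translation": [-0.001,-0.0015,0.167],"twist": [0,0,0],"fingers": 0.5}
    - {"translation": [-0.001,-0.0015,0.167],"twist": [0,0,0],"fingers": 0.2}

```text
time: 10.2
eef_pos: [0.5895, 0.0731, 0.1186]
tcp_rot: [0.001, 1.0, -0.0, -0.001]
contact_force: [0.3, -0.2, 0.5]
opening: 0.605
finger_force: 0.0
```

Request:
arm_command:
  steps:
    - {"translation": [0,0,0],"twist": [0,0,0],"fingers": -1}
    - {"translation": [0,0,0],"twist": [0,0,0],"fingers": -1}
    - {"translation": [0,0,0],"twist": [0,0,0],"fingers": -1}
    - {"translation": [0,0,0],"twist": [0,0,0],"fingers": -1}
    - {"translation": [0,0,0],"twist": [0,0,0],"fingers": -1}
  grip_force: 50

```text
time: 10.82
eef_pos: [0.5914, 0.0738, 0.1212]
tcp_rot: [-0.0, 1.0, -0.0, 0.001]
contact_force: [-0.4, -1.0, 6.0]
opening: 0.442
finger_force: 50.9
```

Request:
arm_command:
  steps:
    - {"translation": [0,0,-0.02],"twist": [0,0,0],"fingers": -1}
    - {"translation": [0,0,-0.06],"twist": [0,0,0],"fingers": -1}
    - {"translation": [0,0,-0.11],"twist": [0,0,0],"fingers": -1}
    - {"translation": [0,0,-0.16],"twist": [0,0,0],"fingers": -1}
    - {"translation": [0,0,-0.195],"twist": [0,0,0],"fingers": -1}

```text
time: 11.45
eef_pos: [0.59, 0.0741, 0.2674]
tcp_rot: [-0.0, 1.0, 0.0, 0.0]
contact_force: [0.0, -0.4, -2.0]
opening: 0.443
finger_force: 50.4
```

Request:
arm_command:
  steps:
    - {"translation": [0.007,-0.03,0],"twist": [0,0,0],"fingers": -1}
    - {"translation": [0.02,-0.09,0],"twist": [0,0,0],"fingers": -1}
    - {"translation": [0.034,-0.16,0],"twist": [0,0,0],"fingers": -1}
    - {"translation": [0.05,-0.23,0],"twist": [0,0,0],"fingers": -1}
    - {"translation": [0.065,-0.3,0],"twist": [0,0,0],"fingers": -1}

```text
time: 12.08
eef_pos: [0.5404, -0.1521, 0.2652]
tcp_rot: [-0.0, 1.0, 0.001, -0.001]
contact_force: [-0.3, 0.4, -1.6]
opening: 0.441
finger_force: 50.6
```

Request:
arm_command:
  steps:
    - {"translation": [0.015,-0.07,0],"twist": [0,0,0],"fingers": -1}
    - {"translation": [0.03,-0.14,0],"twist": [0,0,0],"fingers": -1}
    - {"translation": [0.042,-0.19,0],"twist": [0,0,0],"fingers": -1}
    - {"translation": [0.045,-0.215,0],"twist": [0,0,0],"fingers": -1}
    - {"translation": [0.045,-0.215,0.02],"twist": [0,0,0],"fingers": -1}

```text
time: 12.7
eef_pos: [0.5083, -0.3132, 0.2514]
tcp_rot: [0.001, 1.0, -0.0, 0.001]
contact_force: [-0.2, 0.1, -2.1]
opening: 0.449
finger_force: 50.8
```

Request:
arm_command:
  steps:
    - {"translation": [0,0,0.04],"twist": [0,0,0],"fingers": -1}
    - {"translation": [0,0,0.09],"twist": [0,0,0],"fingers": -1}
    - {"translation": [0,0,0.135],"twist": [0,0,0],"fingers": -1}
    - {"translation": [0,0,0.16],"twist": [0,0,0],"fingers": -1}
    - {"translation": [0,0,0.17],"twist": [0,0,0],"fingers": -1}

```text
time: 13.32
eef_pos: [0.5077, -0.3106, 0.1224]
tcp_rot: [-0.001, 1.0, 0.001, -0.001]
contact_force: [-1.6, 5.1, 13.9]
opening: 0.443
finger_force: 52.2
```

Request:
arm_command:
  steps:
    - {"translation": [0,0,0.002],"twist": [0,0,0],"fingers": -1}
    - {"translation": [0,0,0.003],"twist": [0,0,0],"fingers": -1}
    - {"translation": [0,0,0.004],"twist": [0,0,0],"fingers": -1}
    - {"translation": [0,0,0.004],"twist": [0,0,0],"fingers": -1}

```text
time: 13.82
eef_pos: [0.5086, -0.3129, 0.1222]
tcp_rot: [0.0, 1.0, -0.001, 0.001]
contact_force: [-0.8, 2.2, 5.6]
opening: 0.441
finger_force: 51.4
```

Down. Release and go up, then over the jar.

Request:
arm_command:
  steps:
    - {"translation": [0,0,0],"twist": [0,0,0],"fingers": 0.2}
    - {"translation": [0,0,0],"twist": [0,0,0],"fingers": 0.6}
    - {"translation": [0,0,0],"twist": [0,0,0],"fingers": 1}
    - {"translation": [0,0,0],"twist": [0,0,0],"fingers": 1}
    - {"translation": [0,0,0],"twist": [0,0,0],"fingers": 1}

```text
time: 14.45
eef_pos: [0.5078, -0.3123, 0.1202]
tcp_rot: [-0.0, 1.0, 0.0, -0.0]
contact_force: [0.6, -0.4, 0.2]
opening: 0.999
finger_force: 0.0
```

Request:
arm_command:
  steps:
    - {"translation": [0,0,-0.03],"twist": [0,0,0],"fingers": 1}
    - {"translation": [0,0,-0.07],"twist": [0,0,0],"fingers": 1}
    - {"translation": [0,0,-0.1],"twist": [0,0,0],"fingers": 1}
    - {"translation": [-0.02,0.06,-0.11],"twist": [0,0,0],"fingers": 1}
    - {"translation": [-0.04,0.13,-0.11],"twist": [0,0,0],"fingers": 1}

```text
time: 15.08
eef_pos: [0.5386, -0.2149, 0.2042]
tcp_rot: [0.001, 1.0, -0.001, 0.001]
contact_force: [0.8, 0.6, 0.1]
opening: 0.998
finger_force: 0.0
```

Request:
arm_command:
  steps:
    - {"translation": [-0.012,0.065,0],"twist": [0,0,0],"fingers": 1}
    - {"translation": [-0.022,0.115,0],"twist": [0,0,0],"fingers": 1}
    - {"translation": [-0.022,0.121,0.01],"twist": [0,0,0],"fingers": 1}
    - {"translation": [-0.022,0.121,0.05],"twist": [0,0,0],"fingers": 1}
    - {"translation": [-0.022,0.121,0.08],"twist": [0,0,0],"fingers": 1}

```text
time: 15.7
eef_pos: [0.5538, -0.1247, 0.1414]
tcp_rot: [0.0, 1.0, -0.0, -0.0]
contact_force: [-0.7, -0.9, -0.5]
opening: 0.999
finger_force: 0.0
```

Request:
arm_command:
  steps:
    - {"translation": [0,0,0.05],"twist": [0,0,0],"fingers": 1}
    - {"translation": [0,0,0.08],"twist": [0,0,0],"fingers": 1}
    - {"translation": [0,0,0.091],"twist": [0,0,0],"fingers": 1}
    - {"translation": [0,0,0.091],"twist": [0,0,0],"fingers": 0.6}
    - {"translation": [0,0,0.091],"twist": [0,0,0],"fingers": -1}

```text
time: 16.32
eef_pos: [0.5554, -0.1247, 0.0762]
tcp_rot: [0.0, 1.0, -0.0, 0.001]
contact_force: [0.2, 0.7, -2.4]
opening: 0.686
finger_force: 53.8
```

Request:
arm_command:
  steps:
    - {"translation": [0,0,0],"twist": [0,0,0],"fingers": -1}
    - {"translation": [0,0,0],"twist": [0,0,0],"fingers": -1}
    - {"translation": [0,0,0],"twist": [0,0,0],"fingers": -1}
    - {"translation": [0,0,0],"twist": [0,0,0],"fingers": -1}

```text
time: 16.82
eef_pos: [0.5553, -0.1245, 0.0758]
tcp_rot: [-0.0, 1.0, -0.001, 0.001]
contact_force: [-0.2, 0.7, 6.0]
opening: 0.686
finger_force: 54.4
```

Request:
arm_command:
  steps:
    - {"translation": [0,0,-0.02],"twist": [0,0,0],"fingers": -1}
    - {"translation": [0,0,-0.06],"twist": [0,0,0],"fingers": -1}
    - {"translation": [0,0,-0.1],"twist": [0,0,0],"fingers": -1}
    - {"translation": [-0.015,-0.03,-0.13],"twist": [0,0,0],"fingers": -1}
    - {"translation": [-0.035,-0.085,-0.13],"twist": [0,0,0],"fingers": -1}

```text
time: 17.45
eef_pos: [0.5816, -0.1875, 0.1747]
tcp_rot: [-0.001, 1.0, -0.0, 0.002]
contact_force: [0.2, 0.1, -1.4]
opening: 0.687
finger_force: 54.4
```

Request:
arm_command:
  steps:
    - {"translation": [-0.02,-0.07,0],"twist": [0,0,0],"fingers": -1}
    - {"translation": [-0.035,-0.13,0],"twist": [0,0,0],"fingers": -1}
    - {"translation": [-0.035,-0.165,0],"twist": [0,0,0],"fingers": -1}
    - {"translation": [-0.035,-0.174,0.01],"twist": [0,0,0],"fingers": -1}
    - {"translation": [-0.035,-0.174,0.05],"twist": [0,0,0],"fingers": -1}

```text
time: 18.08
eef_pos: [0.6076, -0.3185, 0.1361]
tcp_rot: [0.0, 1.0, -0.001, 0.002]
contact_force: [-0.3, 0.3, -3.4]
opening: 0.686
finger_force: 54.5
```

Request:
arm_command:
  steps:
    - {"translation": [0,0,0.03],"twist": [0,0,0],"fingers": -1}
    - {"translation": [0,0,0.06],"twist": [0,0,0],"fingers": -1}
    - {"translation": [0,0,0.074],"twist": [0,0,0],"fingers": -1}
    - {"translation": [0,0,0.077],"twist": [0,0,0],"fingers": -1}
    - {"translation": [0,0,0.079],"twist": [0,0,0],"fingers": -1}

```text
time: 18.7
eef_pos: [0.6077, -0.3183, 0.077]
tcp_rot: [-0.0, 1.0, 0.0, 0.001]
contact_force: [-1.7, 4.5, 6.5]
opening: 0.685
finger_force: 55.2
```

Request:
arm_command:
  steps:
    - {"translation": [0,0,0.001],"twist": [0,0,0],"fingers": -1}
    - {"translation": [0,0,0.001],"twist": [0,0,0],"fingers": -1}
    - {"translation": [0,0,0.001],"twist": [0,0,0],"fingers": -1}

```text
time: 19.08
eef_pos: [0.6078, -0.3182, 0.077]
tcp_rot: [0.0, 1.0, -0.0, 0.001]
contact_force: [-1.0, 3.1, 4.7]
opening: 0.689
finger_force: 55.1
```

Request:
arm_command:
  steps:
    - {"translation": [0,0,0],"twist": [0,0,0],"fingers": 1}
    - {"translation": [0,0,0],"twist": [0,0,0],"fingers": 1}
    - {"translation": [0,0,0],"twist": [0,0,0],"fingers": 1}
    - {"translation": [0,0,0],"twist": [0,0,0],"fingers": 1}
    - {"translation": [0,0,-0.02],"twist": [0,0,0],"fingers": 1}

```text
time: 19.7
eef_pos: [0.6058, -0.3177, 0.0882]
tcp_rot: [0.0, 1.0, 0.001, -0.002]
contact_force: [-0.3, -1.2, 0.3]
opening: 0.999
finger_force: 0.0
```

Request:
arm_command:
  steps:
    - {"translation": [0,0,-0.06],"twist": [0,0,0],"fingers": 1}
    - {"translation": [0,0,-0.12],"twist": [0,0,0],"fingers": 1}
    - {"translation": [0.004,0.06,-0.15],"twist": [0,0,0],"fingers": 1}
    - {"translation": [0.009,0.13,-0.15],"twist": [0,0,0],"fingers": 1}
    - {"translation": [0.014,0.2,-0.15],"twist": [0,0,0.17],"fingers": 1}

```text
time: 20.32
eef_pos: [0.5966, -0.1673, 0.2043]
tcp_rot: [0.092, 0.996, -0.0, 0.002]
contact_force: [1.1, 0.5, -0.0]
opening: 0.999
finger_force: 0.0
```

Run:
```python
from plant import get_state
s=get_state(); print(s["eef_pos"],s["tcp_rot"])
```

```text
[ 0.59662716 -0.16734327  0.20426163] [ 9.16461755e-02  9.95790367e-01 -4.68505253e-04  1.51805603e-03]
```

Request:
arm_command:
  steps:
    - {"translation": [0.015,0.06,0],"twist": [0,0,0],"fingers": 1}
    - {"translation": [0.033,0.13,0.02],"twist": [0,0,0],"fingers": 1}
    - {"translation": [0.045,0.175,0.05],"twist": [0,0,0],"fingers": 1}
    - {"translation": [0.045,0.182,0.08],"twist": [0,0,0],"fingers": 1}
    - {"translation": [0.045,0.182,0.08],"twist": [0,0,0],"fingers": 1}

```text
time: 20.95
eef_pos: [0.5861, -0.0271, 0.1411]
tcp_rot: [0.088, 0.996, 0.0, -0.002]
contact_force: [0.2, -0.1, 0.1]
opening: 1.003
finger_force: 0.0
```

Run:
```python
from h import *
import math
shot('w3',[(.5113,.314,.009,.05)])
s,p=pickle.load(open('w3.pkl','rb')); pw=wristfn(s,p)
H=cv2.cvtColor(p["pixels"],cv2.COLOR_RGB2HSV).astype(int)
m=(H[...,1]<50)&(H[...,2]>110)
c0=pw([.587,-.028,.025])[0]; print(c0)
im=cv2.imread('pics/w3.png')
b=blob(m,c0); M=np.zeros((480,640),np.uint8);cv2.drawContours(M,[b],-1,1,-1)
def rect(x,y,a,z): 
    q=np.array([(.023,.03),(.023,-.03),(-.023,-.03),(-.023,.03)]);c,s_=math.cos(a),math.sin(a);return np.c_[q@np.array([[c,s_],[-s_,c]])+[x,y],np.full(4,z)]
def hl(v): return cv2.convexHull(np.r_[pw(rect(*v,.022+.003)),pw(rect(*v,.005))].astype(np.float32))
def f(v):
    Q=np.zeros((1920,2560),np.uint8);cv2.fillConvexPoly(Q,np.round(hl(v)*4+1.5).astype(int),1);Mb=cv2.resize(M,None,fx=4,fy=4,interpolation=0)
    return 1-float((Q&Mb).sum())/float((Q|Mb).sum())
o=minimize(f,(.587,-.028,-.18),method="Nelder-Mead",options=dict(initial_simplex=[(.587,-.028,-.18),(.592,-.028,-.18),(.587,-.023,-.18),(.587,-.028,-.1)],xatol=1e-4)); print(o.x,o.fun)
cv2.polylines(im,[np.round(hl(o.x)).astype(int)],True,(0,0,255),1); cv2.imwrite('pics/w3.png',im); print(s["tcp_rot"])
```

```text
20.95 [ 0.5861 -0.0271  0.1411]
[312.00966841 243.71221194]Traceback (most recent call last):
  File "<stdin>", line 9, in <module>
  File "h.py", line 16, in blob
    return max(cs,key=cv2.contourArea)
ValueError: max() iterable argument is empty
```

View pics/w3.png

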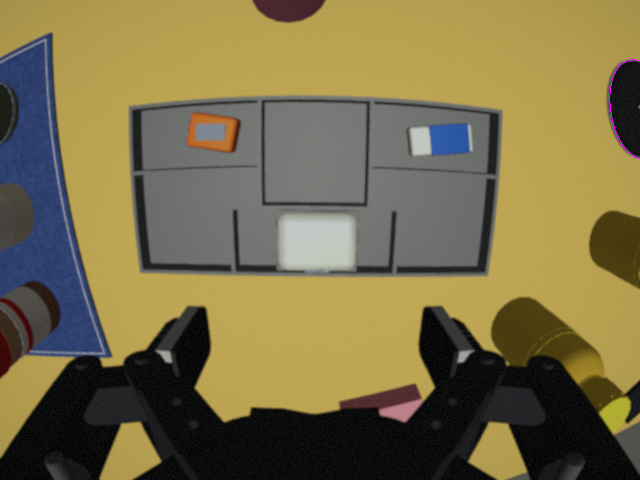

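Wrist view: case seen at (318,240), well aligned, a few px off the predicted (312,244). Organiser empty otherwise, all three stand on the mat.

Run:
```python
from h import *
s,p=pickle.load(open('w3.pkl','rb')); pw=wristfn(s,p)
H=cv2.cvtColor(p["pixels"],cv2.COLOR_RGB2HSV).astype(int)
print(H[240,318],H[265,318],H[170,318],H[269,318])
m=(H[...,2]>150)&(H[...,1]<60)
b=blob(m,(318,240)); (u,v)=np.array(cv2.boundingRect(b)[:2])+np.array(cv2.boundingRect(b)[2:])/2; print(cv2.boundingRect(b),cen(b))
o=minimize(lambda x:np.sum((pw([x[0],x[1],.025])[0]-cen(b))**2),(.587,-.028),method="Nelder-Mead",options=dict(xatol=1e-5)); print(o.x)
w=np.array([minimize(lambda x:np.sum((pw([x[0],x[1],.025])[0]-q)**2),(.587,-.028),method="Nelder-Mead",options=dict(xatol=1e-5)).x for q in b[::4,0]])
print(cv2.minAreaRect((w*1000).astype(np.float32)))
Rw=Ro.from_quat(s["tcp_rot"]); print(s["tcp_rot"],Rw.inv().apply(np.r_[o.x,.0045]-s["eef_pos"])/.75)
```

```text
[ 65   8 202] [ 40  16 191] [ 53   8 126] [ 40  15 152]
(279, 214, 76, 57) [316.40506329 241.67839662]
[ 0.58606391 -0.02461341]
((586.6946411132812, -24.3482666015625), (54.99278259277344, 41.034481048583984), 78.7901840209961)
[ 8.81870720e-02  9.96102692e-01  1.62024104e-04 -1.56236371e-03] [1.18189030e-04 3.24047891e-03 1.82076346e-01]
```

Request:
arm_command:
  steps:
    - {"translation": [0,0.002,0.04],"twist": [0,0,0.012],"fingers": 0.76}
    - {"translation": [0,0.002,0.085],"twist": [0,0,0.012],"fingers": 0.76}
    - {"translation": [0,0.002,0.13],"twist": [0,0,0.012],"fingers": 0.76}
    - {"translation": [0,0.002,0.16],"twist": [0,0,0.012],"fingers": 0.76}
    - {"translation": [0,0.002,0.17],"twist": [0,0,0.012],"fingers": 0.76}

```text
time: 21.62
eef_pos: [0.5879, -0.0275, 0.0147]
tcp_rot: [0.096, 0.995, -0.0, -0.0]
contact_force: [0.1, -0.7, -1.0]
opening: 0.881
finger_force: 0.0
```

Request:
arm_command:
  steps:
    - {"translation": [0,0,0.006],"twist": [0,0,0],"fingers": 0.76}
    - {"translation": [0,0,0.01],"twist": [0,0,0],"fingers": 0.76}
    - {"translation": [0,0,0.01],"twist": [0,0,0],"fingers": 0.6}
    - {"translation": [0,0,0.01],"twist": [0,0,0],"fingers": 0.4}
    - {"translation": [0,0,0.01],"twist": [0,0,0],"fingers": -0.2}
  grip_force: 25

```text
time: 22.25
eef_pos: [0.5883, -0.0267, 0.008]
tcp_rot: [0.095, 0.995, -0.0, 0.001]
contact_force: [-0.2, 0.5, 2.5]
opening: 0.695
finger_force: 28.4
```

Request:
arm_command:
  steps:
    - {"translation": [0,0,0],"twist": [0,0,0],"fingers": -0.5}
    - {"translation": [0,0,0],"twist": [0,0,0],"fingers": -0.5}
    - {"translation": [0,0,0],"twist": [0,0,0],"fingers": -0.5}
  grip_force: 25

```text
time: 22.62
eef_pos: [0.5883, -0.0267, 0.008]
tcp_rot: [0.095, 0.995, -0.0, 0.001]
contact_force: [-0.5, 0.4, 5.3]
opening: 0.695
finger_force: 28.6
```

Request:
arm_command:
  steps:
    - {"translation": [0,0,-0.02],"twist": [0,0,0],"fingers": -0.5}
    - {"translation": [0,0,-0.06],"twist": [0,0,0],"fingers": -0.5}
    - {"translation": [0,0,-0.1],"twist": [0,0,0],"fingers": -0.5}
    - {"translation": [0.015,0.035,-0.13],"twist": [0,0,0],"fingers": -0.5}
    - {"translation": [0.038,0.088,-0.15],"twist": [0,0,0],"fingers": -0.5}

```text
time: 23.25
eef_pos: [0.5723, 0.0435, 0.1213]
tcp_rot: [0.096, 0.995, -0.0, 0.001]
contact_force: [0.7, 0.7, -0.7]
opening: 0.693
finger_force: 28.7
```

Request:
arm_command:
  steps:
    - {"translation": [0.03,0.068,0],"twist": [0,0,0],"fingers": -0.5}
    - {"translation": [0.06,0.137,0],"twist": [0,0,0],"fingers": -0.5}
    - {"translation": [0.09,0.206,0],"twist": [0,0,0],"fingers": -0.5}
    - {"translation": [0.12,0.275,0],"twist": [0,0,0],"fingers": -0.5}
    - {"translation": [0.14,0.32,0],"twist": [0,0,0],"fingers": -0.5}

```text
time: 23.88
eef_pos: [0.5129, 0.3013, 0.1197]
tcp_rot: [0.094, 0.996, -0.0, -0.001]
contact_force: [0.3, -1.3, -1.1]
opening: 0.692
finger_force: 28.7
```

Run:
```python
from h import *
shot('w4',[(.5115,.314,.009,.05)])
from plant import get_state
s,p=pickle.load(open('w4.pkl','rb'));s=get_state()
print(s["eef_pos"],s["tcp_rot"],Ro.from_quat(s["tcp_rot"]).inv().apply(np.array([.5115,.314,.016])-s["eef_pos"])/.75)
```

```text
23.875 [0.5129 0.3013 0.1197]
[0.51186337 0.30442197 0.11979744] [ 9.34431095e-02  9.95623564e-01  1.16835665e-03 -8.59206903e-04] [0.00258522 0.01215775 0.13842849]
```

View pics/w4.png

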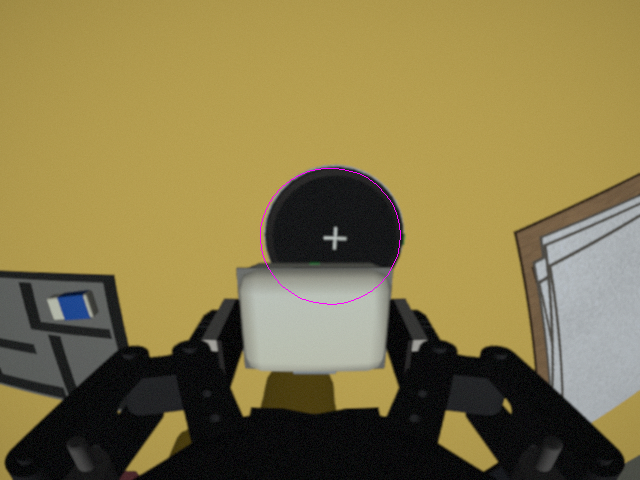

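The charger's cross is at (335,238), the case squarely held at (314,320). I check its offset in the hand and get the remaining shift.

Run:
```python
from h import *
from plant import get_state
s,p=pickle.load(open('w4.pkl','rb')); T=p["T_tool_cam"];K=p["K"]
H=cv2.cvtColor(p["pixels"],cv2.COLOR_RGB2HSV).astype(int)
b=blob((H[...,2]>110)&(H[...,1]<60),(314,320)); print(cv2.boundingRect(b))
def pt(t):
    c=(np.atleast_2d(t)-T[:3,3])@T[:3,:3]; r=np.hypot(c[:,0],c[:,1]); th=np.arctan2(r,c[:,2]); return K[:2,2]+np.c_[c[:,0]/r,c[:,1]/r]*(th*K[0,0])[:,None]
for ox in(-.004,0,.004):
    print(ox,[pt([[ox+dx,dy,z] for dx in(-.023,.023) for dy in(-.03,.03)]).round().tolist() for z in(-.017,.005)])
s=get_state(); print(s["time"],s["eef_pos"],Ro.from_quat(s["tcp_rot"]).inv().apply(np.array([.5115,.314,.016])-s["eef_pos"])/.75)
```

```text
(239, 271, 152, 103)
-0.004 [[[241.0, 386.0], [383.0, 386.0], [231.0, 286.0], [393.0, 286.0]], [[249.0, 358.0], [376.0, 359.0], [242.0, 267.0], [383.0, 267.0]]]
0 [[[240.0, 379.0], [384.0, 379.0], [230.0, 276.0], [394.0, 276.0]], [[248.0, 351.0], [377.0, 352.0], [241.0, 258.0], [383.0, 258.0]]]
0.004 [[[239.0, 371.0], [385.0, 371.0], [229.0, 266.0], [395.0, 266.0]], [[248.0, 344.0], [377.0, 344.0], [241.0, 249.0], [384.0, 249.0]]]
23.925 [0.51186337 0.30442197 0.11979744] [0.00258522 0.01215775 0.13842849]
```

Request:
arm_command:
  steps:
    - {"translation": [-0.001,0.012,0.03],"twist": [0,0,0],"fingers": -0.5}
    - {"translation": [-0.001,0.012,0.08],"twist": [0,0,0],"fingers": -0.5}
    - {"translation": [-0.001,0.012,0.115],"twist": [0,0,0],"fingers": -0.5}
    - {"translation": [-0.001,0.012,0.13],"twist": [0,0,0],"fingers": -0.5}
    - {"translation": [-0.001,0.012,0.136],"twist": [0,0,0],"fingers": -0.5}

```text
time: 24.55
eef_pos: [0.5167, 0.3076, 0.0174]
tcp_rot: [0.095, 0.995, -0.0, -0.0]
contact_force: [0.1, 0.4, 0.2]
opening: 0.697
finger_force: 28.7
```

Request:
arm_command:
  steps:
    - {"translation": [0,0,0.002],"twist": [0,0,0],"fingers": -0.5}
    - {"translation": [0,0,0.003],"twist": [0,0,0],"fingers": -0.5}
    - {"translation": [0,0,0.004],"twist": [0,0,0],"fingers": -0.5}
    - {"translation": [0,0,0.004],"twist": [0,0,0],"fingers": -0.5}

```text
time: 25.05
eef_pos: [0.5171, 0.308, 0.015]
tcp_rot: [0.095, 0.995, 0.0, 0.0]
contact_force: [-0.6, 0.5, -0.3]
opening: 0.694
finger_force: 28.7
```

Request:
arm_command:
  steps:
    - {"translation": [0.005,0.0064,-0.002],"twist": [0,0,0],"fingers": -0.5}
    - {"translation": [0.005,0.0064,-0.001],"twist": [0,0,0],"fingers": -0.5}
    - {"translation": [0.005,0.0064,0.0015],"twist": [0,0,0],"fingers": -0.5}
    - {"translation": [0.005,0.0064,0.002],"twist": [0,0,0],"fingers": -0.5}
    - {"translation": [0.005,0.0064,0.002],"twist": [0,0,0],"fingers": -0.5}

```text
time: 25.68
eef_pos: [0.5142, 0.3136, 0.014]
tcp_rot: [0.095, 0.995, 0.0, -0.0]
contact_force: [-2.5, 0.3, 6.0]
opening: 0.695
finger_force: 29.3
```

Request:
arm_command:
  steps:
    - {"translation": [0,0,0],"twist": [0,0,0],"fingers": 0.5}
    - {"translation": [0,0,0],"twist": [0,0,0],"fingers": 0.7}
    - {"translation": [0,0,0],"twist": [0,0,0],"fingers": 0.9}
    - {"translation": [0,0,0],"twist": [0,0,0],"fingers": 1}
    - {"translation": [0,0,0],"twist": [0,0,0],"fingers": 1}

```text
time: 26.3
eef_pos: [0.5141, 0.3133, 0.013]
tcp_rot: [0.095, 0.995, -0.0, -0.0]
contact_force: [0.8, 0.2, -0.3]
opening: 1.004
finger_force: 0.0
```

Request:
arm_command:
  steps:
    - {"translation": [0,0,-0.03],"twist": [0,0,0],"fingers": 1}
    - {"translation": [0,0,-0.08],"twist": [0,0,0],"fingers": 1}
    - {"translation": [0,0,-0.14],"twist": [0,0,0],"fingers": 1}
    - {"translation": [0,0,-0.2],"twist": [0,0,0],"fingers": 1}
    - {"translation": [0,0,-0.2],"twist": [0,0,0],"fingers": 1}

```text
time: 26.92
eef_pos: [0.517, 0.3145, 0.1686]
tcp_rot: [0.095, 0.995, 0.002, 0.005]
contact_force: [-0.7, 0.1, -0.5]
opening: 1.003
finger_force: 0.0
```

Run:
```python
from h import *
shot('w5',[(.5113,.314,.009,.05),(.5113,.314,.031,.01)])
```

```text
26.925 [0.517  0.3145 0.1686]
```

View pics/w5.png

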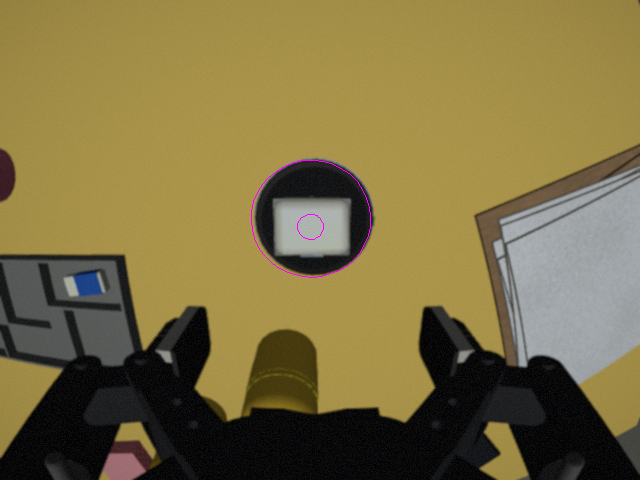

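Case lies centred on the charger: its middle (312,226) sits on the ring (310,227). Now back for the jar.

Request:
arm_command:
  steps:
    - {"translation": [-0.015,-0.04,-0.03],"twist": [0,0,-0.06],"fingers": 1}
    - {"translation": [-0.043,-0.12,-0.05],"twist": [0,0,-0.14],"fingers": 1}
    - {"translation": [-0.07,-0.2,-0.05],"twist": [0,0,-0.1815],"fingers": 1}
    - {"translation": [-0.097,-0.28,-0.05],"twist": [0,0,-0.1815],"fingers": 1}
    - {"translation": [-0.124,-0.36,-0.05],"twist": [0,0,-0.1815],"fingers": 1}

```text
time: 27.6
eef_pos: [0.5525, 0.034, 0.1984]
tcp_rot: [0.0, 1.0, 0.0, -0.002]
contact_force: [1.2, 0.4, 0.7]
opening: 0.996
finger_force: 0.0
```

Request:
arm_command:
  steps:
    - {"translation": [-0.012,-0.08,0],"twist": [0,0,0],"fingers": 1}
    - {"translation": [-0.024,-0.16,0],"twist": [0,0,0],"fingers": 1}
    - {"translation": [-0.036,-0.24,0],"twist": [0,0,0],"fingers": 1}
    - {"translation": [-0.05,-0.32,0],"twist": [0,0,0],"fingers": 1}
    - {"translation": [-0.06,-0.39,0],"twist": [0,0,0],"fingers": 1}

```text
time: 28.22
eef_pos: [0.5975, -0.2586, 0.1979]
tcp_rot: [0.001, 1.0, 0.001, -0.002]
contact_force: [0.7, 1.1, -0.1]
opening: 0.994
finger_force: 0.0
```

Request:
arm_command:
  steps:
    - {"translation": [-0.01,-0.05,0],"twist": [0,0,0],"fingers": 1}
    - {"translation": [-0.013,-0.075,0],"twist": [0,0,0],"fingers": 1}
    - {"translation": [-0.013,-0.075,0],"twist": [0,0,0],"fingers": 1}

```text
time: 28.6
eef_pos: [0.6075, -0.3132, 0.1988]
tcp_rot: [0.001, 1.0, 0.001, -0.001]
contact_force: [0.1, 1.6, 0.2]
opening: 1.003
finger_force: 0.0
```

Run:
```python
from h import *
shot('w6',[(.6078,-.3182,.112,.03),(.508,-.3125,.154,.02),(.409,-.3055,.194,.025)])
```

```text
28.6 [ 0.6075 -0.3132  0.1988]
```

View pics/w6.png

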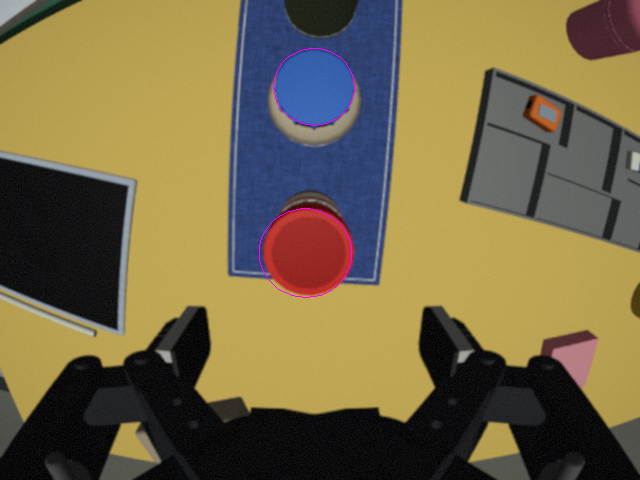

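All three stand on the mat at their rings (red lid 307,252; blue cap 315,87). Grasp the jar.

Request:
arm_command:
  steps:
    - {"translation": [0,-0.003,0.04],"twist": [0,0,0],"fingers": 1}
    - {"translation": [0,-0.003,0.09],"twist": [0,0,0],"fingers": 1}
    - {"translation": [0,-0.003,0.14],"twist": [0,0,0],"fingers": 1}
    - {"translation": [0,-0.003,0.163],"twist": [0,0,0],"fingers": 1}
    - {"translation": [0,-0.003,0.163],"twist": [0,0,0],"fingers": 0.8}

```text
time: 29.28
eef_pos: [0.6075, -0.3136, 0.077]
tcp_rot: [-0.0, 1.0, 0.001, -0.001]
contact_force: [0.1, -0.1, -0.1]
opening: 0.902
finger_force: 0.0
```

Request:
arm_command:
  steps:
    - {"translation": [0,0,0],"twist": [0,0,0],"fingers": 0.4}
    - {"translation": [0,0,0],"twist": [0,0,0],"fingers": -1}
    - {"translation": [0,0,0],"twist": [0,0,0],"fingers": -1}
    - {"translation": [0,0,0],"twist": [0,0,0],"fingers": -1}
    - {"translation": [0,0,0],"twist": [0,0,0],"fingers": -1}
  grip_force: 50

```text
time: 29.9
eef_pos: [0.6096, -0.3162, 0.081]
tcp_rot: [0.0, 1.0, -0.001, 0.002]
contact_force: [-0.7, 0.1, 6.3]
opening: 0.687
finger_force: 54.5
```

Request:
arm_command:
  steps:
    - {"translation": [0,0,-0.02],"twist": [0,0,0],"fingers": -1}
    - {"translation": [0,0,-0.06],"twist": [0,0,0],"fingers": -1}
    - {"translation": [0,0,-0.1],"twist": [0,0,0],"fingers": -1}
    - {"translation": [0.008,0.03,-0.13],"twist": [0,0,0],"fingers": -1}
    - {"translation": [0.025,0.09,-0.13],"twist": [0,0,0],"fingers": -1}

```text
time: 30.52
eef_pos: [0.5903, -0.249, 0.1789]
tcp_rot: [0.001, 1.0, -0.001, 0.002]
contact_force: [-0.8, 0.8, -1.7]
opening: 0.683
finger_force: 54.3
```

Request:
arm_command:
  steps:
    - {"translation": [0.018,0.065,0],"twist": [0,0,0],"fingers": -1}
    - {"translation": [0.035,0.125,0],"twist": [0,0,0],"fingers": -1}
    - {"translation": [0.045,0.16,0],"twist": [0,0,0],"fingers": -1}
    - {"translation": [0.046,0.166,0],"twist": [0,0,0],"fingers": -1}
    - {"translation": [0.046,0.166,0.02],"twist": [0,0,0],"fingers": -1}

```text
time: 31.15
eef_pos: [0.5565, -0.1243, 0.1621]
tcp_rot: [0.0, 1.0, -0.001, 0.002]
contact_force: [0.4, 0.0, -1.1]
opening: 0.688
finger_force: 54.4
```

Request:
arm_command:
  steps:
    - {"translation": [0,0,0.03],"twist": [0,0,0],"fingers": -1}
    - {"translation": [0,0,0.07],"twist": [0,0,0],"fingers": -1}
    - {"translation": [0,0,0.095],"twist": [0,0,0],"fingers": -1}
    - {"translation": [0,0,0.104],"twist": [0,0,0],"fingers": -1}
    - {"translation": [0,0,0.106],"twist": [0,0,0],"fingers": -1}

```text
time: 31.78
eef_pos: [0.5553, -0.1238, 0.0812]
tcp_rot: [0.0, 1.0, -0.0, 0.0]
contact_force: [1.2, -0.3, -1.9]
opening: 0.688
finger_force: 54.4
```

Request:
arm_command:
  steps:
    - {"translation": [0,0,0.001],"twist": [0,0,0],"fingers": -1}
    - {"translation": [0,0,0.002],"twist": [0,0,0],"fingers": -1}
    - {"translation": [0,0,0.003],"twist": [0,0,0],"fingers": -1}
    - {"translation": [0,0,0.003],"twist": [0,0,0],"fingers": -1}

```text
time: 32.28
eef_pos: [0.5556, -0.1234, 0.08]
tcp_rot: [0.0, 1.0, -0.0, 0.001]
contact_force: [-0.3, -0.3, 1.2]
opening: 0.689
finger_force: 54.5
```

Touching the floor as expected; release, rise, go to the bottle.

Request:
arm_command:
  steps:
    - {"translation": [0,0,0.001],"twist": [0,0,0],"fingers": -1}
    - {"translation": [0,0,0.001],"twist": [0,0,0],"fingers": 0.6}
    - {"translation": [0,0,0.001],"twist": [0,0,0],"fingers": 1}
    - {"translation": [0,0,0.001],"twist": [0,0,0],"fingers": 1}
    - {"translation": [0,0,0.001],"twist": [0,0,0],"fingers": 1}

```text
time: 32.9
eef_pos: [0.5549, -0.1232, 0.0781]
tcp_rot: [0.0, 1.0, 0.0, -0.0]
contact_force: [0.1, -0.2, -1.3]
opening: 0.995
finger_force: 0.0
```

Request:
arm_command:
  steps:
    - {"translation": [0,0,-0.03],"twist": [0,0,0],"fingers": 1}
    - {"translation": [0,0,-0.09],"twist": [0,0,0],"fingers": 1}
    - {"translation": [0,0,-0.15],"twist": [0,0,0],"fingers": 1}
    - {"translation": [0.01,-0.05,-0.18],"twist": [0,0,0],"fingers": 1}
    - {"translation": [0.03,-0.12,-0.18],"twist": [0,0,0],"fingers": 1}

```text
time: 33.52
eef_pos: [0.534, -0.2141, 0.2168]
tcp_rot: [-0.001, 1.0, -0.002, 0.003]
contact_force: [0.7, -0.2, -0.5]
opening: 1.0
finger_force: 0.0
```

Request:
arm_command:
  steps:
    - {"translation": [0.017,-0.07,0],"twist": [0,0,0],"fingers": 1}
    - {"translation": [0.033,-0.12,0],"twist": [0,0,0],"fingers": 1}
    - {"translation": [0.033,-0.132,0],"twist": [0,0,0],"fingers": 1}
    - {"translation": [0.033,-0.132,0.02],"twist": [0,0,0],"fingers": 1}
    - {"translation": [0.033,-0.132,0.05],"twist": [0,0,0],"fingers": 1}

```text
time: 34.15
eef_pos: [0.5083, -0.311, 0.1751]
tcp_rot: [-0.0, 1.0, -0.0, 0.0]
contact_force: [-0.2, 0.5, 0.4]
opening: 1.0
finger_force: 0.0
```

Request:
arm_command:
  steps:
    - {"translation": [0,0,0.04],"twist": [0,0,0],"fingers": 1}
    - {"translation": [0,0,0.068],"twist": [0,0,0],"fingers": 1}
    - {"translation": [0,0,0.074],"twist": [0,0,0],"fingers": 0.7}
    - {"translation": [0,0,0.074],"twist": [0,0,0],"fingers": 0.4}
    - {"translation": [0,0,0.074],"twist": [0,0,0],"fingers": 0.1}

```text
time: 34.78
eef_pos: [0.5084, -0.3123, 0.1215]
tcp_rot: [-0.0, 1.0, -0.001, 0.001]
contact_force: [0.6, 0.1, -0.5]
opening: 0.549
finger_force: 0.0
```

Request:
arm_command:
  steps:
    - {"translation": [0,0,0],"twist": [0,0,0],"fingers": -1}
    - {"translation": [0,0,0],"twist": [0,0,0],"fingers": -1}
    - {"translation": [0,0,0],"twist": [0,0,0],"fingers": -1}
    - {"translation": [0,0,0],"twist": [0,0,0],"fingers": -1}
    - {"translation": [0,0,0],"twist": [0,0,0],"fingers": -1}
  grip_force: 50

```text
time: 35.4
eef_pos: [0.5085, -0.313, 0.1218]
tcp_rot: [0.0, 1.0, -0.001, 0.001]
contact_force: [0.6, -0.7, 5.8]
opening: 0.439
finger_force: 50.9
```

Request:
arm_command:
  steps:
    - {"translation": [0,0,-0.02],"twist": [0,0,0],"fingers": -1}
    - {"translation": [0,0,-0.06],"twist": [0,0,0],"fingers": -1}
    - {"translation": [0,0,-0.11],"twist": [0,0,0],"fingers": -1}
    - {"translation": [0,0,-0.16],"twist": [0,0,0],"fingers": -1}
    - {"translation": [0,0,-0.195],"twist": [0,0,0],"fingers": -1}

```text
time: 36.02
eef_pos: [0.5074, -0.3121, 0.2681]
tcp_rot: [0.0, 1.0, -0.0, -0.0]
contact_force: [-0.1, 0.1, -2.1]
opening: 0.442
finger_force: 50.5
```

Request:
arm_command:
  steps:
    - {"translation": [-0.006,0.03,0],"twist": [0,0,0],"fingers": -1}
    - {"translation": [-0.02,0.09,0],"twist": [0,0,0],"fingers": -1}
    - {"translation": [-0.035,0.16,0],"twist": [0,0,0],"fingers": -1}
    - {"translation": [-0.05,0.23,0],"twist": [0,0,0],"fingers": -1}
    - {"translation": [-0.065,0.3,0],"twist": [0,0,0],"fingers": -1}

```text
time: 36.65
eef_pos: [0.5551, -0.0838, 0.2639]
tcp_rot: [0.0, 1.0, 0.001, -0.002]
contact_force: [0.1, -0.4, -2.3]
opening: 0.44
finger_force: 50.7
```

Request:
arm_command:
  steps:
    - {"translation": [-0.015,0.07,0],"twist": [0,0,0],"fingers": -1}
    - {"translation": [-0.03,0.14,0],"twist": [0,0,0],"fingers": -1}
    - {"translation": [-0.042,0.19,0],"twist": [0,0,0],"fingers": -1}
    - {"translation": [-0.045,0.216,0],"twist": [0,0,0],"fingers": -1}
    - {"translation": [-0.045,0.216,0.02],"twist": [0,0,0],"fingers": -1}

```text
time: 37.28
eef_pos: [0.5902, 0.076, 0.2513]
tcp_rot: [-0.001, 1.0, -0.0, 0.0]
contact_force: [0.6, 0.2, -2.8]
opening: 0.443
finger_force: 50.9
```

Request:
arm_command:
  steps:
    - {"translation": [0,-0.001,0.04],"twist": [0,0,0],"fingers": -1}
    - {"translation": [0,-0.001,0.09],"twist": [0,0,0],"fingers": -1}
    - {"translation": [0,-0.001,0.135],"twist": [0,0,0],"fingers": -1}
    - {"translation": [0,-0.001,0.16],"twist": [0,0,0],"fingers": -1}
    - {"translation": [0,-0.001,0.168],"twist": [0,0,0],"fingers": -1}

```text
time: 37.9
eef_pos: [0.5892, 0.0731, 0.1237]
tcp_rot: [0.001, 1.0, -0.0, -0.002]
contact_force: [-0.1, -0.3, -2.6]
opening: 0.44
finger_force: 50.8
```

Request:
arm_command:
  steps:
    - {"translation": [0,0,0.002],"twist": [0,0,0],"fingers": -1}
    - {"translation": [0,0,0.003],"twist": [0,0,0],"fingers": -1}
    - {"translation": [0,0,0.004],"twist": [0,0,0],"fingers": -1}
    - {"translation": [0,0,0.004],"twist": [0,0,0],"fingers": -1}

```text
time: 38.4
eef_pos: [0.5907, 0.074, 0.1232]
tcp_rot: [0.0, 1.0, -0.0, 0.001]
contact_force: [-0.1, -0.3, -3.0]
opening: 0.441
finger_force: 50.8
```

Request:
arm_command:
  steps:
    - {"translation": [0,0,0.001],"twist": [0,0,0],"fingers": -1}
    - {"translation": [0,0,0.002],"twist": [0,0,0],"fingers": -1}
    - {"translation": [0,0,0.003],"twist": [0,0,0],"fingers": -1}
    - {"translation": [0,0,0.004],"twist": [0,0,0],"fingers": -1}
    - {"translation": [0,0,0.004],"twist": [0,0,0],"fingers": -1}

```text
time: 39.02
eef_pos: [0.5909, 0.074, 0.1209]
tcp_rot: [0.0, 1.0, -0.0, 0.001]
contact_force: [-2.6, -0.0, 5.9]
opening: 0.445
finger_force: 51.3
```

Contact at the floor. Release, rise, go to the flask.

Request:
arm_command:
  steps:
    - {"translation": [0,0,0],"twist": [0,0,0],"fingers": 0.2}
    - {"translation": [0,0,0],"twist": [0,0,0],"fingers": 0.6}
    - {"translation": [0,0,0],"twist": [0,0,0],"fingers": 1}
    - {"translation": [0,0,0],"twist": [0,0,0],"fingers": 1}
    - {"translation": [0,0,0],"twist": [0,0,0],"fingers": 1}

```text
time: 39.65
eef_pos: [0.5903, 0.0739, 0.1195]
tcp_rot: [0.0, 1.0, 0.0, -0.0]
contact_force: [-0.1, -0.8, 0.4]
opening: 1.001
finger_force: 0.0
```

Request:
arm_command:
  steps:
    - {"translation": [0,0,-0.03],"twist": [0,0,0],"fingers": 1}
    - {"translation": [0,0,-0.09],"twist": [0,0,0],"fingers": 1}
    - {"translation": [0,0,-0.15],"twist": [0,0,0],"fingers": 1}
    - {"translation": [0.02,-0.05,-0.17],"twist": [0,0,0],"fingers": 1}
    - {"translation": [0.055,-0.12,-0.17],"twist": [0,0,0],"fingers": 1}

```text
time: 40.28
eef_pos: [0.5501, -0.0165, 0.2498]
tcp_rot: [-0.001, 1.0, -0.001, 0.003]
contact_force: [-0.0, -0.2, -1.2]
opening: 1.002
finger_force: 0.0
```

Request:
arm_command:
  steps:
    - {"translation": [0.035,-0.072,0],"twist": [0,0,0],"fingers": 1}
    - {"translation": [0.07,-0.144,0],"twist": [0,0,0],"fingers": 1}
    - {"translation": [0.105,-0.216,0],"twist": [0,0,0],"fingers": 1}
    - {"translation": [0.14,-0.288,0],"twist": [0,0,0],"fingers": 1}
    - {"translation": [0.17,-0.35,0],"twist": [0,0,0],"fingers": 1}

```text
time: 40.9
eef_pos: [0.4203, -0.2802, 0.2474]
tcp_rot: [0.001, 1.0, -0.0, 0.0]
contact_force: [2.0, -0.7, 0.7]
opening: 1.01
finger_force: 0.0
```

Request:
arm_command:
  steps:
    - {"translation": [0.0167,-0.036,0],"twist": [0,0,0],"fingers": 1}
    - {"translation": [0.0167,-0.036,0],"twist": [0,0,0],"fingers": 1}
    - {"translation": [0.0167,-0.036,0.01],"twist": [0,0,0],"fingers": 1}

```text
time: 41.28
eef_pos: [0.4093, -0.3052, 0.2399]
tcp_rot: [0.0, 1.0, -0.0, 0.001]
contact_force: [-0.3, -0.2, -0.3]
opening: 1.002
finger_force: 0.0
```

Request:
arm_command:
  steps:
    - {"translation": [0,0,0.04],"twist": [0,0,0],"fingers": 1}
    - {"translation": [0,0,0.085],"twist": [0,0,0],"fingers": 1}
    - {"translation": [0,0,0.11],"twist": [0,0,0],"fingers": 1}
    - {"translation": [0,0,0.116],"twist": [0,0,0],"fingers": 0.7}
    - {"translation": [0,0,0.116],"twist": [0,0,0],"fingers": 0.4}

```text
time: 41.9
eef_pos: [0.4094, -0.3055, 0.1532]
tcp_rot: [-0.0, 1.0, -0.0, 0.0]
contact_force: [0.1, 0.6, 0.1]
opening: 0.701
finger_force: 0.0
```

Request:
arm_command:
  steps:
    - {"translation": [0,0,0],"twist": [0,0,0],"fingers": 0.2}
    - {"translation": [0,0,0],"twist": [0,0,0],"fingers": -1}
    - {"translation": [0,0,0],"twist": [0,0,0],"fingers": -1}
    - {"translation": [0,0,0],"twist": [0,0,0],"fingers": -1}
    - {"translation": [0,0,0],"twist": [0,0,0],"fingers": -1}
  grip_force: 60

```text
time: 42.52
eef_pos: [0.4097, -0.3067, 0.1545]
tcp_rot: [0.0, 1.0, -0.002, 0.001]
contact_force: [1.2, -1.0, 5.9]
opening: 0.573
finger_force: 62.6
```

Request:
arm_command:
  steps:
    - {"translation": [0,0,-0.02],"twist": [0,0,0],"fingers": -1}
    - {"translation": [0,0,-0.06],"twist": [0,0,0],"fingers": -1}
    - {"translation": [0,0,-0.11],"twist": [0,0,0],"fingers": -1}
    - {"translation": [0,0,-0.16],"twist": [0,0,0],"fingers": -1}
    - {"translation": [0,0,-0.185],"twist": [0,0,0],"fingers": -1}

```text
time: 43.15
eef_pos: [0.4088, -0.3052, 0.2925]
tcp_rot: [0.0, 1.0, -0.0, 0.0]
contact_force: [-0.1, 0.2, -6.1]
opening: 0.573
finger_force: 63.5
```

Request:
arm_command:
  steps:
    - {"translation": [-0.01,0.025,0],"twist": [0,0,0],"fingers": -1}
    - {"translation": [-0.03,0.077,0],"twist": [0,0,0],"fingers": -1}
    - {"translation": [-0.055,0.142,0],"twist": [0,0,0],"fingers": -1}
    - {"translation": [-0.08,0.206,0],"twist": [0,0,0],"fingers": -1}
    - {"translation": [-0.105,0.27,0],"twist": [0,0,0],"fingers": -1}

```text
time: 43.78
eef_pos: [0.4868, -0.0998, 0.2884]
tcp_rot: [0.0, 1.0, 0.001, -0.002]
contact_force: [0.2, -1.0, -5.1]
opening: 0.572
finger_force: 63.7
```

Request:
arm_command:
  steps:
    - {"translation": [-0.022,0.057,0],"twist": [0,0,0],"fingers": -1}
    - {"translation": [-0.037,0.095,0],"twist": [0,0,0],"fingers": -1}
    - {"translation": [-0.0457,0.118,0],"twist": [0,0,0],"fingers": -1}
    - {"translation": [-0.0457,0.118,0],"twist": [0,0,0],"fingers": -1}
    - {"translation": [-0.0457,0.118,0.03],"twist": [0,0,0],"fingers": -1}

```text
time: 44.4
eef_pos: [0.5229, -0.0153, 0.2702]
tcp_rot: [0.0, 1.0, -0.001, 0.002]
contact_force: [-0.2, -0.4, -5.7]
opening: 0.571
finger_force: 64.0
```

Request:
arm_command:
  steps:
    - {"translation": [0,0,0.04],"twist": [0,0,0],"fingers": -1}
    - {"translation": [0,0,0.09],"twist": [0,0,0],"fingers": -1}
    - {"translation": [0,0,0.13],"twist": [0,0,0],"fingers": -1}
    - {"translation": [0,0,0.147],"twist": [0,0,0],"fingers": -1}
    - {"translation": [0,0,0.151],"twist": [0,0,0],"fingers": -1}

```text
time: 45.02
eef_pos: [0.5216, -0.015, 0.155]
tcp_rot: [0.001, 1.0, 0.0, -0.001]
contact_force: [-0.6, -0.2, -5.1]
opening: 0.569
finger_force: 63.9
```

Request:
arm_command:
  steps:
    - {"translation": [0,0,0.001],"twist": [0,0,0],"fingers": -1}
    - {"translation": [0,0,0.002],"twist": [0,0,0],"fingers": -1}
    - {"translation": [0,0,0.003],"twist": [0,0,0],"fingers": -1}
    - {"translation": [0,0,0.004],"twist": [0,0,0],"fingers": -1}
    - {"translation": [0,0,0.004],"twist": [0,0,0],"fingers": -1}

```text
time: 45.65
eef_pos: [0.5225, -0.0146, 0.1534]
tcp_rot: [0.0, 1.0, -0.0, 0.001]
contact_force: [-0.1, 0.4, -2.3]
opening: 0.573
finger_force: 64.3
```

Request:
arm_command:
  steps:
    - {"translation": [0,0,0.002],"twist": [0,0,0],"fingers": -1}
    - {"translation": [0,0,0.002],"twist": [0,0,0],"fingers": -1}
    - {"translation": [0,0,0.002],"twist": [0,0,0],"fingers": 0.4}
    - {"translation": [0,0,0.002],"twist": [0,0,0],"fingers": 1}
    - {"translation": [0,0,0.002],"twist": [0,0,0],"fingers": 1}

```text
time: 46.28
eef_pos: [0.5222, -0.0145, 0.1511]
tcp_rot: [0.0, 1.0, -0.0, 0.0]
contact_force: [-0.1, -1.3, -0.9]
opening: 1.002
finger_force: 0.0
```

Request:
arm_command:
  steps:
    - {"translation": [0,0,0],"twist": [0,0,0],"fingers": 1}
    - {"translation": [0,0,-0.03],"twist": [0,0,0],"fingers": 1}
    - {"translation": [0,0,-0.08],"twist": [0,0,0],"fingers": 1}
    - {"translation": [0,0,-0.13],"twist": [0,0,0],"fingers": 1}
    - {"translation": [0,0,-0.15],"twist": [0,0,0],"fingers": 1}

```text
time: 46.9
eef_pos: [0.5231, -0.0147, 0.2663]
tcp_rot: [0.0, 1.0, -0.0, 0.002]
contact_force: [0.5, -0.1, 0.0]
opening: 0.998
finger_force: 0.0
```

Request:
arm_command:
  steps:
    - {"translation": [0,-0.05,0],"twist": [0,0,0],"fingers": 1}
    - {"translation": [0,-0.12,0],"twist": [0,0,0],"fingers": 1}
    - {"translation": [0,-0.19,0],"twist": [0,0,0],"fingers": 1}
    - {"translation": [0,-0.26,0],"twist": [0,0,0],"fingers": 1}
    - {"translation": [0,-0.32,0],"twist": [0,0,0],"fingers": 1}

```text
time: 47.52
eef_pos: [0.5212, -0.2561, 0.262]
tcp_rot: [0.001, 1.0, 0.001, -0.001]
contact_force: [0.5, -0.4, 0.2]
opening: 0.999
finger_force: 0.0
```

Request:
arm_command:
  steps:
    - {"translation": [0,-0.06,0],"twist": [0,0,0],"fingers": 1}
    - {"translation": [0,-0.12,0],"twist": [0,0,0],"fingers": 1}
    - {"translation": [0,-0.16,0],"twist": [0,0,0],"fingers": 1}
    - {"translation": [0,-0.16,0],"twist": [0,0,0],"fingers": 1}

```text
time: 48.02
eef_pos: [0.521, -0.376, 0.2615]
tcp_rot: [0.002, 1.0, 0.001, -0.001]
contact_force: [-0.2, 0.7, 0.1]
opening: 1.003
finger_force: 0.0
```

Run:
```python
from plant import read_camera
from h import *
p=read_camera("top"); im=p["pixels"][:,:,::-1].copy(); o=pickle.load(open("top0.pkl","rb"))["pixels"][:,:,::-1]
for x,y,z,r in((.5215,-.016,.193,.025),(.5905,.0748,.153,.02),(.5545,-.124,.111,.03),(.5113,.314,.009,.05),(.5113,.314,.031,.01)):
    cv2.polylines(im,[np.round(proj(p,circ(x,y,z,r))).astype(int)],True,(255,0,255),1)
sl=np.s_[190:330,100:430]
cv2.imwrite("pics/end.png",cv2.resize(np.vstack([o[sl],im[sl]]),None,fx=2.1,fy=2.1,interpolation=cv2.INTER_CUBIC))
```

```text
(no output)
```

View pics/end.png

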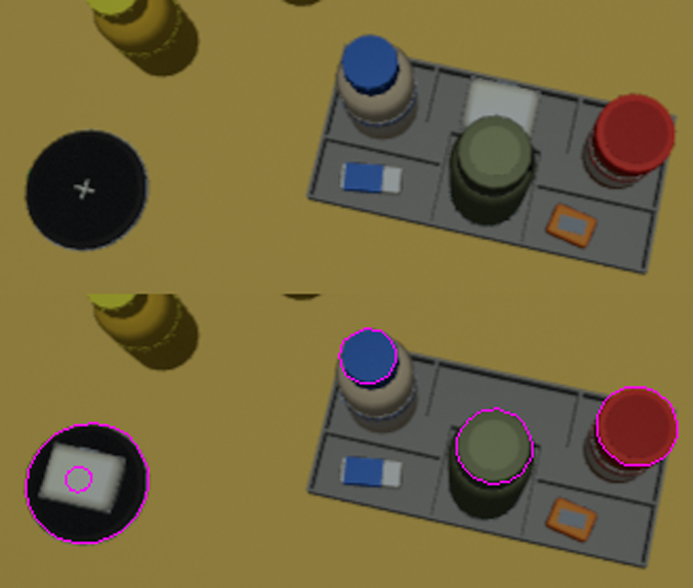

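Before (top half) and after (bottom half) match: blue cap (369,355), flask lid (494,445) and red lid (635,427) sit on their start rings. The case is at (83,478), within about 4 mm of the charger's middle, and the eraser and sharpener have not moved.

```bash
python3 -c "
from plant import sign_off
print(sign_off())"
```

```text
the job is handed in; nothing more can be done
None
```

The job is handed in after about 48 s of robot time: in the last picture the case lay on the charger about 4 mm from its middle, and the flask, bottle and jar stood upright in their own bays; no verdict came back.

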